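# Clear a jammed pellet jar and sort the pellets by colour

## Robot

A 6-joint arm with a two-finger parallel gripper is mounted at the origin on a cart in front of the work surface, level with it; the furniture and walls round the work are solid. World frame = base frame: x ahead of the robot, y to its left, z up, the work surface at z = 0. Lengths are in m, angles in rad, forces in N, time in s.
With the tool pointing down it reaches from about 0.35 to 0.975 m from the base axis. Payload 7.1 kg.
Tool frame: the origin (TCP) lies midway between the tips of the shut fingers; the grasp point (between the pads) lies 19 mm behind it (arm.grip_point_offset is the distance from the TCP to the grasp point, in m); z points along the fingers, y is the line along which they close (so a half turn about z gives the same grasp; the last joint's range is limited). The gripper opens to 88 mm and grips with 3 to 60 N. Pads are 20 mm wide; open, the fingers measure 115 mm over their backs; the gripper's body (75 mm by 178 mm) begins 61 mm behind the grasp point.
Start: joints at [1.142, 0.423, 1.63, -0, 1.089, -0.019], TCP at [0.249, 0.573, 0.195] pointing down, gripper open.
Joint ranges: [-3, 3], [-0.9, 2.11], [0.09, 2.58], [-1.31, 4.45], [0.11, 2.69], [-2.54, 2.54]. Speed limits (rad/s): [2.39, 2.39, 3.01, 3.14, 3.14, 3.14].

## Interface

Orientations are given as a unit quaternion [x, y, z, w].
In Python, from plant import sensors, get_image, calibration, arm gives the robot as it stands. The module is installed in compiled form; this text tells all that it offers.
- The arm moves only by the shell command python3 -m crank 'ROWS' [FORCE]. ROWS is JSON, one flat list of numbers, 7 for each row, row after row: the shift along the tool's x, y, z in mm, then the turn, a rotation vector about the tool's x, y, z in rad, then the opening, from 0 (shut) to 1 (fully open). In form: [tx, ty, tz, wx, wy, wz, gripper, tx, ty, tz, wx, wy, wz, gripper, ...]. A call has 1 to 10 rows; each row is the pose to reach, as a shift and turn from the pose commanded when the call began, along the tool's axes at that moment; what a row does not reach only later rows make up. A row lasts 1/12 s, in which the tool goes at most 41.7 mm and 7.16 degrees, less where a joint would pass 70% of its speed; a pose out of reach is approached as far as the arm can. A call with a gripper value outside its range is refused whole. The fingers move at their own pace and stop on an object; FORCE is the grip in N (left out, the last holds). Time passes only in rows, so rows that repeat a pose let the fingers close. It gives the time, the measured TCP pose, the force, the opening and the grip force at its end, in the units of the state.
- sensors.observe(): the state, without advancing time (a new reading comes with each control period).
- get_image(name): name is "side" or "top" or "wrist"; returns the picture (384x512x3 uint8, red, green, blue); there is no depth.
- calibration(name): a dict with "mtx" (3x3 intrinsics, pixels), "k1" (the pictures are not rectified: a ray, as slopes to the right and down, at radius r is drawn at 1 + k1 r^2 times it, then the intrinsics apply), "rvec" (rotation vector, rad) and "tvec" (3), from world to camera coordinates, as OpenCV has them; the wrist camera has in their place "mount" (4x4, takes a point from camera to tool coordinates, whose origin is the TCP and whose axes are the flange's). Camera axes: x right, y down, z forward; pixel columns grow to the right and rows downward; lengths in m; the calibration is good to about 2 mm. A picture is of the moment at which its call begins: read the wrist's pose just before it. calibration takes no time and is no camera call.
- arm.close_job(): hands the job in; it is judged then, once.
The state is a dict: "clock": time; "joints": joint angles; "joint_velocities": joint speeds; "joint_torque": joint torques, N m; "eef_pos": TCP position; "tool_rot": TCP orientation; "force": force on the tool from outside, world axes, zero at the start; "ft_torque": the same for the moment, N m; "width": finger opening in m; "grasp_force": force on a finger pad.
Only numpy, scipy, OpenCV 4.12 (cv2) and the standard library are available. Lean on these libraries where they do the work, as an engineer would, in place of code of your own. Each camera call takes 0.05 s, during which the arm holds its last target. There are 200 camera calls.

## Task

Pellets have stuck in the neck of the tilted glass jar: slide the round catch tray under the jar's mouth, then tap the upper side of the neck until every pellet has dropped out. Then sort all the pellets by colour, the red ones into the red box and the green ones into the green box, leaving both boxes standing flat on the counter. Tap lightly, without hammering the glass, and leave the other things on the counter where they are.

Things in the scene. Friction and masses are not known exactly. Their poses are not given: they have to be found in the camera images.
- jar_stand: grey steel stand of the jar, fixed to the counter: base plate 190 (along its x) x 120 (y) x 12, two cheeks up to 160 high at its x = -35; origin at the underside, on the centre line; its x axis points level, the way the neck of the jar points
- jar: clear glass jar in the stand, tilted 18 degrees nose down: body 92 across (rear half, top up to 225 over the counter), straight neck 46 across outside and 160 long. Origin on its pivot pin, x axis along the neck to the mouth. It rocks on the pin: pressed down at the middle of its neck it gives up to 12 mm (about 4 N at first, 13 N at the end) and springs back up
- jar_tap (a point): point half-way along the jar's neck on the outside of its upper side, about 130 over the counter: tap here, downward from above. 3 to 5 pellets sit in a row in the neck, each caught behind a small hard drip of wax; a tap that makes the neck dip 5 to 8 mm and spring back jolts some of them over. Often several taps, best of varied strength, are needed (1 to about 12). Axes as the jar's
- jar_mouth (a point): centre of the open mouth of the jar's neck, about 82 above the counter; opening 34 across, outside 52 across at the steel lip, whose underside is about 56 above the counter. x axis points out along the neck, 18 degrees downward. Freed pellets drop almost straight below it, 40 behind to 90 ahead
- tray_floor (a point): centre of the inner floor (6 above the counter) of the loose round wooden catch tray: inner diameter 210, wall 6 thick and 28 high over the counter, 0.3 kg; it slides on the counter. x axis points from the pull tab to the tray's centre
- tray_tab (a point): middle of the top edge of the tray's dark upright pull tab: a plate 12 thick (along the tray's x) x 50 wide x 65 high over the counter, standing on the outside of the wall, 116 from the tray's centre; axes as for tray_floor; 37 of it stand free above the tray's wall; pinch it across its thickness from above
- red_box: loose red plastic sorting box, 110 x 110 x 34 high outside, wall 4, floor 4, 0.3 kg; origin at the centre of its underside, axes along its sides
- green_box: loose green plastic sorting box, of the same size and make as the red one
- pellet_green_1_center (a point): centre of a hard green pellet shell, a ball 28 across, about 20 g; it rolls, but comes to rest within 5 to 15 cm on the level. May be absent
- pellet_green_2_center (a point): centre of a hard green pellet shell, a ball 28 across, about 20 g; it rolls, but comes to rest within 5 to 15 cm on the level. May be absent
- pellet_red_1_center (a point): centre of a hard red pellet shell, a ball 28 across, about 20 g; it rolls, but comes to rest within 5 to 15 cm on the level. May be absent
- pellet_red_2_center (a point): centre of a hard red pellet shell, a ball 28 across, about 20 g; it rolls, but comes to rest within 5 to 15 cm on the level. May be absent
- pellet_red_3_center (a point): centre of a hard red pellet shell, a ball 28 across, about 20 g; it rolls, but comes to rest within 5 to 15 cm on the level. May be absent
- weight_50g: bystander, not part of the job: small brass weight, 23 x 23 x 30, on the right
- jar_b: bystander, not part of the job: spice jar with a black cap, 40 x 40 x 105, on the right
- tincture_bottle: bystander, not part of the job: small dark bottle, 28 x 28 x 69, on the right towards the back
- string_spool: bystander, not part of the job: wooden spool of string, 41 x 41 x 45, on the left
- stamp: bystander, not part of the job: dark wooden hand stamp, 27 x 36 x 70, on the left
Not all that is in view belongs to the job. Several things look just like the green_box: the one meant starts nearest to the robot's base.

How it is judged:
By the outcome, as a careful person would: the job done as asked, in the order asked, and still so for the second after the job is handed in, with the robot touching nothing.
Of pellet_red_3, pellet_green_2, pellet_red_2, pellet_green_1, pellet_red_1 only 3 to 5 are there at a start; the rules pass over those that are not, and their reading is None.
At some moment in a run one of catch_tray may be knocked a few centimetres aside while the robot is not near it.
Once in a run the grip may slacken for a moment while it holds something.
It also fails if it takes over 210 s, if anything falls off the work surface, if the arm or the gripper's body presses on something with over 40 N, if the wrist force passes 120 N, or if a joint passes its speed limit or range.

## Working session

There is one attempt and no reset: what is moved stays moved. The work goes in short steps, Python scripts to look and compute and a shell command to move; the robot and the scene stay as the last step left them, time stands still between calls to the robot, and variables do not carry over. Pictures are saved under pics/ and viewed, at most 14 in all, crops included, and the job is handed in when it is done.

```bash
mkdir -p pics; ls; cat > h.py <<'E'
import numpy as np, cv2
from scipy.spatial.transform import Rotation as R
from plant import sensors, get_image, calibration, arm
def cam(n,o=None):
    c=calibration(n); K=np.array(c["mtx"]); k1=c["k1"]
    if "mount" in c:
        o=o or sensors.observe(); M=np.eye(4); M[:3,:3]=R.from_quat(o["tool_rot"]).as_matrix(); M[:3,3]=o["eef_pos"]
        T=M@np.array(c["mount"]); Rc,C=T[:3,:3],T[:3,3]
    else:
        Rw=R.from_rotvec(np.ravel(c["rvec"])).as_matrix(); Rc=Rw.T; C=-Rw.T@np.ravel(c["tvec"])
    return K,k1,Rc,C
def ray(n,u,v,o=None):
    K,k1,Rc,C=cam(n,o)
    d=cv2.undistortPoints(np.array([[[u,v]]],float),K,np.array([k1,0,0,0.]))[0,0]
    return C,Rc@np.array([d[0],d[1],1])
def onz(n,u,v,z,o=None):
    C,d=ray(n,u,v,o); return C+d*(z-C[2])/d[2]
def proj(n,p,o=None):
    K,k1,Rc,C=cam(n,o); q=Rc.T@(np.array(p)-C)
    s=q[:2]/q[2]; s=s*(1+k1*(s@s)); return K[:2,:2]@s+K[:2,2]
def snap(n,f=None):
    o=sensors.observe(); im=get_image(n)
    if f: cv2.imwrite("pics/"+f,im[:,:,::-1])
    return im,o
def blobs(im,lo,hi,amin=30):
    h=cv2.cvtColor(im,cv2.COLOR_RGB2HSV); m=cv2.inRange(h,np.array(lo),np.array(hi))
    n,l,s,c=cv2.connectedComponentsWithStats(m)
    return m,[(s[i].tolist(),c[i].round(1).tolist()) for i in range(1,n) if s[i][4]>=amin]
def tool(p,o=None):
    "world displacement to target TCP p -> mm in tool axes"
    o=o or sensors.observe(); return (R.from_quat(o["tool_rot"]).inv().apply(np.array(p)-o["eef_pos"])*1000).round(1)
E
python3 - <<'E'
from h import *
for n in("top","side"): 
    im,o=snap(n,n+"0.png"); K,k1,Rc,C=cam(n); print(n,C.round(3),Rc[:,2].round(2),K[0,0])
print(o["tool_rot"],R.from_quat(o["tool_rot"]).as_matrix().round(3),o["eef_pos"],o["clock"],arm.grip_point_offset)
print(calibration("wrist")["mount"])
E
```

```text
pics
top [0.249 0.071 1.887] [ 0.18 -0.   -0.98] 415.321872821538
side [-0.036  1.279  0.722] [ 0.41 -0.81 -0.41] 416.5652493429004
[ 2.03448556e-01  9.79085344e-01 -7.41622345e-04 -1.54883433e-04] [[-0.917  0.398 -0.001]
 [ 0.398  0.917 -0.001]
 [ 0.    -0.002 -1.   ]] [0.2487544  0.57273861 0.19451515] 0.05 0.0187
[[-4.42967964e-04 -9.52016238e-01 -3.06047196e-01  8.37202431e-02]
 [ 9.99999856e-01 -5.14330994e-04  1.52537119e-04  3.79916095e-04]
 [-3.02627373e-04 -3.06047084e-01  9.52016329e-01 -1.88651619e-01]
 [ 0.00000000e+00  0.00000000e+00  0.00000000e+00  1.00000000e+00]]
```

View pics/top0.png

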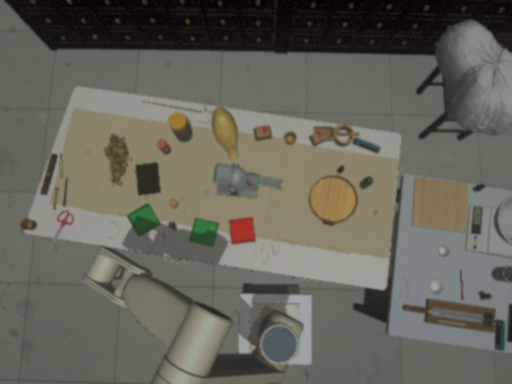

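View pics/side0.png

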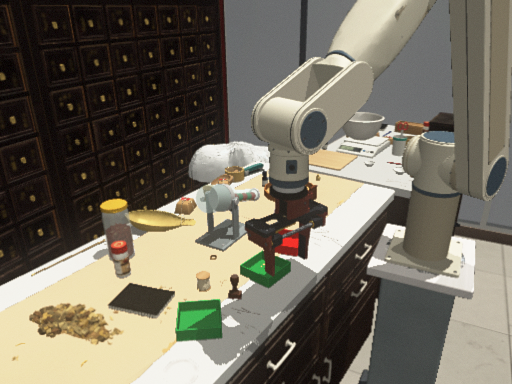

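The top view shows jar body (236,181) with its neck pointing right to the mouth near (281,183), and the tray at (333,199) with its tab at (328,222). Candidates for green_box are (143,219) and (204,232). The herb heap (118,160) and yellow bottles are clutter. The red box is at (242,230). The green box at (204,232) is nearer the base, so I choose it and check a crop.

```bash
python3 - <<'E'
from h import *
im=cv2.imread("pics/top0.png"); 
cv2.imwrite("pics/crop1.png",cv2.resize(im[140:260,185:385],None,fx=4,fy=4,interpolation=cv2.INTER_CUBIC))
rgb=im[:,:,::-1].copy()
print("base px",proj("top",[0,0,0]))
for name,lo,hi in(("green",(50,100,50),(75,255,255)),("red",(0,170,120),(6,255,255)),("tray",(10,100,130),(20,255,255))):
    m,b=blobs(rgb,lo,hi,60)
    for s,c in b:
        if not(120<c[1]<260 and c[0]<400): continue
        l=cv2.connectedComponents(m)[1]; k=l[int(c[1]),int(c[0])]
        z=.028 if name=="tray" else .034
        pts=np.argwhere(l==(k if k else -1))[:,::-1].astype(np.float32)
        P=onz("top",*c,z)
        print(name,s,c,P.round(3),np.hypot(*P[:2]).round(3))
        if len(pts):
            w=np.array([onz("top",*p,z)[:2] for p in pts],np.float32); print("   rect",cv2.minAreaRect(w*1000))
E
```

```text
base px [273.98622958 328.96278303]
green [130, 205, 28, 29, 478] [143.3, 218.5] [0.472 0.594 0.034] 0.759
   rect ((470.7764892578125, 594.9951171875), (102.28227996826172, 101.02185821533203), 32.99864959716797)
green [191, 219, 27, 26, 470] [203.8, 231.1] [0.421 0.32  0.034] 0.528
   rect ((419.80938720703125, 319.8200988769531), (100.70986938476562, 98.1677017211914), 77.13477325439453)
red [231, 219, 23, 23, 446] [241.6, 230.0] [0.429 0.151 0.034] 0.454
   rect ((428.5835876464844, 150.96800231933594), (94.46186065673828, 95.25199127197266), 8.292245864868164)
tray [310, 178, 45, 43, 1519] [332.2, 198.7] [ 0.579 -0.257  0.028] 0.634
   rect ((578.4238891601562, -257.0184326171875), (194.07119750976562, 201.04342651367188), 1.0751572847366333)
```

View pics/crop1.png

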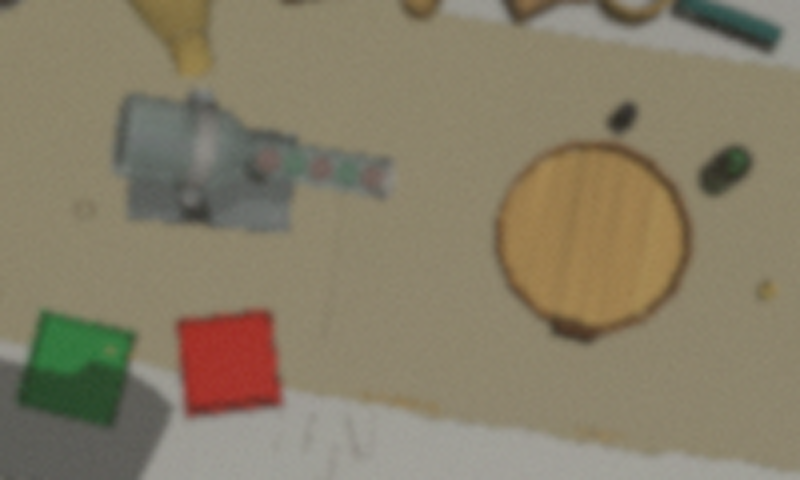

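The crop shows five pellets in the neck (R,G,R,G,R), the mouth near full-image px (282,184.5), and the tray tab at (328,222.5). The green box at (204,231) is 0.53 m from the base, against 0.76 m for the other one, so the choice is confirmed.

```bash
python3 - <<'E'
from h import *
f=lambda x,y,z:onz("top",185+x/4,140+y/4,z)
m=f(388,179,.082); b=f(268,158.5,.128); m2=f(375,178,.085)
print("mouth",m.round(3),"inner pellet",b.round(3),"first",m2.round(3))
d=(m-b)[:2]; print("len",np.hypot(*d),"yaw",np.degrees(np.arctan2(d[1],d[0])))
for p in((375,178),(346,174),(320,167),(295,162),(268,159)): print(f(*p,.1).round(3))
print("base plate corners",[f(*p,.012).round(3) for p in((290,230),(128,218),(297,136))])
t=f(595,238,.028); tb=f(573,326,.06); print("tray",t.round(3),"tab",tb.round(3),np.hypot(*(t-tb)[:2]),np.degrees(np.arctan2(*(t-tb)[:2][::-1])))
im,o=snap("side"); print(proj("side",m),proj("side",b),proj("side",t))
cv2.imwrite("pics/side1.png",cv2.resize(im[130:280,170:370],None,fx=4,fy=4,interpolation=cv2.INTER_CUBIC)[:,:,::-1])
E
```

```text
mouth [ 0.628 -0.025  0.082] inner pellet [0.639 0.108 0.128] first [ 0.628 -0.011  0.085]
len 0.13313222662970164 yaw -94.58648381188898
[ 0.625 -0.01   0.1  ]
[0.629 0.022 0.1  ]
[0.637 0.051 0.1  ]
[0.642 0.078 0.1  ]
[0.645 0.108 0.1  ]
base plate corners [array([0.581, 0.083, 0.012]), array([0.592, 0.269, 0.012]), array([0.692, 0.077, 0.012])]
tray [ 0.575 -0.264  0.028] tab [ 0.47  -0.233  0.06 ] 0.10962378885306827 -16.72074275610638
[255.14188026 193.90351941] [235.4532089  195.10125986] [291.23504801 187.31184701]
```

View pics/side1.png

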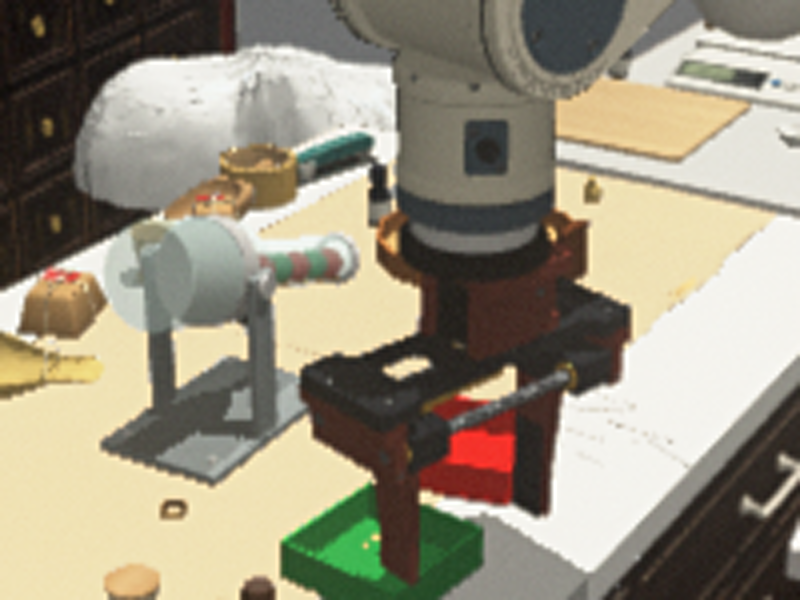

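```bash
python3 -m crank '[-100,-120,-60,0,0,0.3,1,-262,-326,-60,0,0,0.75,1,-262,-326,-60,0,0,0.75,1,-262,-326,-60,0,0,0.75,1,-262,-326,-60,0,0,0.75,1,-262,-326,-60,0,0,0.75,1,-262,-326,-60,0,0,0.75,1,-262,-326,-60,0,0,0.75,1,-262,-326,-60,0,0,0.75,1,-262,-326,-60,0,0,0.75,1]'
python3 - <<'E'
from h import *
o=sensors.observe();print(o["joints"],R.from_quat(o["tool_rot"]).as_matrix().round(3).tolist(),tool([.45,-.21,.26]))
E
```

```text
clock: 0.98
eef_pos: [0.3574, 0.1747, 0.2547]
tool_rot: [0.548, 0.837, 0.0, 0.0]
force: [2.5, 0.9, 0.3]
width: 0.0877
grasp_force: 0.0
[ 4.24751797e-01 -5.76048919e-03  2.03411789e+00 -5.44017531e-05
  1.11298233e+00  1.31747360e-02] [[-0.4, 0.916, 0.0], [0.916, 0.4, 0.0], [-0.0, 0.0, -1.0]] [-389.6  -69.    -5.3]
```

```bash
python3 -m crank '[-390,-69,0,0,0,0.7,1,-390,-69,0,0,0,0.7,1,-390,-69,0,0,0,0.7,1,-390,-69,0,0,0,0.7,1,-390,-69,0,0,0,0.7,1,-390,-69,0,0,0,0.7,1,-390,-69,0,0,0,0.7,1,-390,-69,0,0,0,0.7,1,-390,-69,0,0,0,0.7,1,-390,-69,0,0,0,0.7,1]'
python3 - <<'E'
from h import *
im,o=snap("wrist","w1.png")
print(R.from_quat(o["tool_rot"]).as_matrix().round(3).tolist(),o["eef_pos"],proj("wrist",[.47,-.233,.06],o),proj("wrist",[.575,-.264,.006],o))
E
```

```text
clock: 1.82
eef_pos: [0.4508, -0.2126, 0.2545]
tool_rot: [0.802, 0.597, -0.0, 0.001]
force: [-0.8, 0.4, 0.7]
width: 0.0878
grasp_force: 0.0
[[0.287, 0.958, 0.001], [0.958, -0.287, -0.001], [-0.001, 0.001, -1.0]] [ 0.45078129 -0.21261569  0.25449154] [271.20323078 175.00064985] [343.24219099 165.51990872]
```

View pics/w1.png

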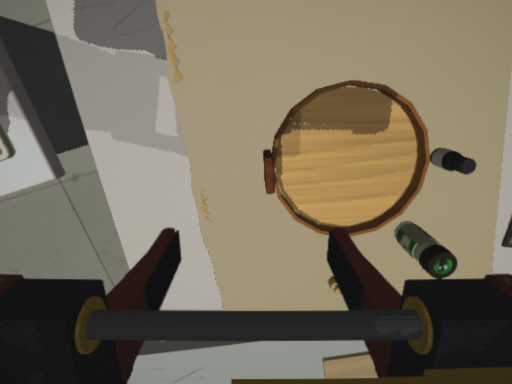

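The tray rim spans px x 271–429 and y 80–236 (centre ≈ (350,158)), and the tab is at ≈ (268,171).

```bash
python3 - <<'E'
from h import *
o=sensors.observe()
t=onz("wrist",350,158,.028); a=onz("wrist",264,150,.065);b=onz("wrist",268.5,193,.065);c=onz("wrist",267.5,171.5,.065)
print(cam("wrist")[0][0,0],t,a,b,np.hypot(*(a-b)[:2]),c,np.hypot(*(c-t)[:2]),"dir",np.degrees(np.arctan2(*(t-c)[:2][::-1])),"perp dir",np.degrees(np.arctan2(*(a-b)[:2][::-1]))-90)
print(np.array(cv2.imread("pics/w1.png"))[178,255:285].tolist())
d=(t-c)/np.hypot(*(t-c)[:2]); 
for tt in (np.hypot(*(c-t)[:2])-0,): pass
print("tool",tool([c[0],c[1],.037]))
E
```

```text
303.271352793198 [ 0.58206682 -0.25142258  0.028     ] [ 0.47101654 -0.19969953  0.065     ] [ 0.46089011 -0.25583303  0.065     ] 0.05703958763741348 [ 0.46759512 -0.22761041  0.065     ] 0.11692215127290813 dir -11.750971249976011 perp dir -10.22612311221593
[[122, 150, 162], [122, 150, 163], [122, 150, 163], [122, 150, 163], [122, 150, 163], [122, 150, 163], [123, 150, 163], [121, 149, 162], [116, 141, 153], [62, 74, 85], [28, 38, 56], [29, 49, 81], [31, 54, 90], [31, 54, 90], [30, 52, 88], [29, 50, 86], [29, 50, 84], [29, 48, 79], [26, 41, 68], [25, 40, 61], [28, 51, 78], [34, 60, 86], [46, 77, 99], [55, 88, 111], [56, 89, 112], [61, 101, 126], [86, 143, 179], [89, 149, 186], [89, 148, 186], [90, 148, 186]]
tool [ -7.8  18.9 217.5]
```

```bash
python3 -m crank '[-8,19,30,0,0,-0.095,1,-8,19,70,0,0,-0.095,1,-8,19,110,0,0,-0.095,1,-8,19,150,0,0,-0.095,1,-8,19,180,0,0,-0.095,1,-8,19,200,0,0,-0.095,1,-8,19,210,0,0,-0.095,1,-8,19,217,0,0,-0.095,1,-8,19,217,0,0,-0.095,0.8,-8,19,217,0,0,-0.095,0.5]' 30
python3 -m crank '[0,0,0,0,0,0,0.3,0,0,0,0,0,0,0,0,0,0,0,0,0,0,0,0,0,0,0,0,0,0,0,0,0,0,0,0]' 30
python3 - <<'E'
from h import *
im,o=snap("wrist","w2.png");print(o["eef_pos"],R.from_quat(o["tool_rot"]).as_matrix().round(3).tolist(),o["joints"])
E
```

```text
clock: 2.7
eef_pos: [0.4667, -0.2218, 0.0382]
tool_rot: [0.772, 0.635, 0.0, 0.001]
force: [0.3, -0.3, 0.4]
width: 0.0779
grasp_force: 0.0
clock: 3.12
eef_pos: [0.4664, -0.2218, 0.038]
tool_rot: [0.772, 0.635, 0.0, 0.0]
force: [0.5, -0.9, 1.0]
width: 0.0443
grasp_force: 0.0
[ 0.46635051 -0.22176165  0.03795496] [[0.193, 0.981, 0.001], [0.981, -0.193, -0.0], [-0.0, 0.001, -1.0]] [-4.66914296e-01  5.11866423e-01  1.96025960e+00 -2.32277810e-05
  6.68563398e-01 -2.72888118e-01]
```

View pics/w2.png

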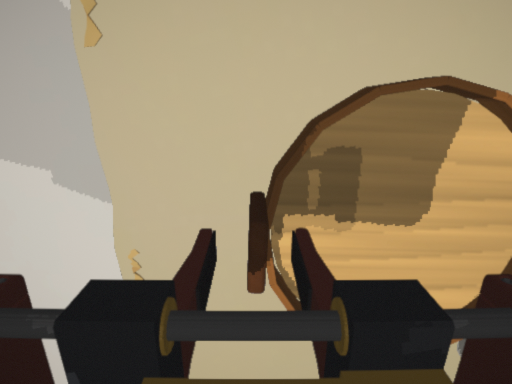

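The tab (257,240) stands between the fingers. I continue closing.

```bash
python3 -m crank '[0,0,0,0,0,0,0,0,0,0,0,0,0,0,0,0,0,0,0,0,0,0,0,0,0,0,0,0,0,0,0,0,0,0,0,0,0,0,0,0,0,0,0,0,0,0,0,0,0]' 30
python3 - <<'E'
from h import *
o=sensors.observe(); Rm=R.from_quat(o["tool_rot"]).as_matrix(); d=Rm[:,1]; p=o["eef_pos"]
c=p+d*.116; print("tray centre",c,"delta to target", (np.array([.626,-.055])-c[:2])*1000)
# keep the tray yaw: tool-frame shift
print(Rm.round(3).tolist(), (Rm.T@np.r_[np.array([.626,-.055])-c[:2],0]*1000))
E
```

```text
clock: 3.75
eef_pos: [0.4666, -0.2219, 0.038]
tool_rot: [0.772, 0.635, 0.0, 0.0]
force: [0.5, 0.9, 4.9]
width: 0.0011
grasp_force: 2.5
tray centre [ 0.58041113 -0.24423994  0.03809021] delta to target [ 45.58887358 189.23994194]
[[0.193, 0.981, 0.001], [0.981, -0.193, -0.0], [-0.0, 0.001, -1.0]] [ 1.94478989e+02  8.24750563e+00 -4.93543830e-02]
```

```bash
python3 - <<'E'
from h import *
im,o=snap("wrist","w3.png"); print(proj("wrist",o["eef_pos"],o))
E
```

```text
[251.93316746 226.88888846]
```

View pics/w3.png

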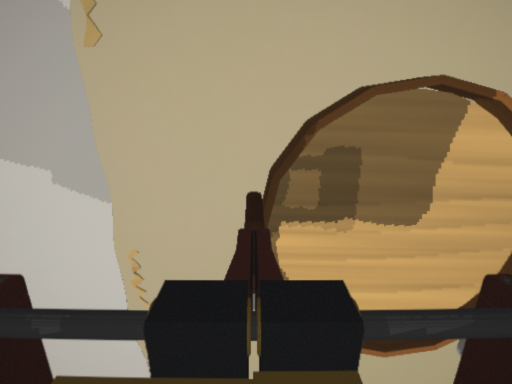

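Fingers appear shut (gap at x≈253) with the tab visible ahead of them at (254,195–230). That's unexpected, so I check from the other cameras.

```bash
python3 -m crank '[0,0,0,0,0,0,0,0,0,0,0,0,0,0]' 30
python3 - <<'E'
from h import *
im,o=snap("side"); e=o["eef_pos"]; u,v=proj("side",e).astype(int); print(u,v,proj("side",[.4666,-.2219,.065]))
im2,_=snap("top"); print(proj("top",e))
a=cv2.resize(im[v-40:v+40,u-50:u+50],(400,320)); x,y=proj("top",e).astype(int); b=cv2.resize(im2[y-50:y+30,x-50:x+50],(400,320))
cv2.imwrite("pics/c3.png",np.hstack([a,b])[:,:,::-1])
E
```

```text
clock: 3.97
eef_pos: [0.4666, -0.2219, 0.038]
tool_rot: [0.772, 0.635, 0.0, 0.0]
force: [-0.1, 0.2, 5.3]
width: 0.0006
grasp_force: 2.5
312 193 [312.30172906 186.93446324]
[325.03263938 222.88429523]
```

View pics/c3.png

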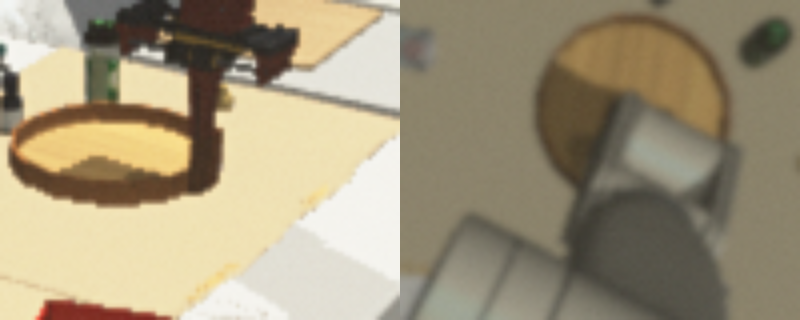

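```bash
python3 -m crank '[0,0,0,0,0,0,0.5,0,0,0,0,0,0,1,0,0,0,0,0,0,1,0,0,0,0,0,0,1,0,0,0,0,0,0,1,0,0,0,0,0,0,1,0,0,0,0,0,0,1,0,0,-40,0,0,0,1,0,0,-80,0,0,0,1,0,0,-80,0,0,0,1]'
python3 - <<'E'
from h import *
im,o=snap("wrist")
cv2.imwrite("pics/w4.png",cv2.resize(im[80:380,130:430],None,fx=2,fy=2)[:,:,::-1])
e=np.array(o["eef_pos"]);Rm=R.from_quat(o["tool_rot"]).as_matrix();print(e)
for z in(.065,.028,0): print(z,[proj("wrist",[e[0],e[1],z]+Rm@[x,y,0],o).round(0).tolist() for x in(.025,-.025) for y in(-.006,.006)])
E
```

```text
clock: 4.9
eef_pos: [0.4698, -0.2234, 0.1231]
tool_rot: [0.772, 0.635, 0.002, 0.004]
force: [1.6, -0.8, 0.2]
width: 0.0635
grasp_force: 0.0
[ 0.46975198 -0.2234242   0.12305059]
0.065 [[244.0, 171.0], [259.0, 171.0], [245.0, 226.0], [259.0, 226.0]]
0.028 [[245.0, 161.0], [258.0, 161.0], [246.0, 210.0], [258.0, 210.0]]
0 [[246.0, 156.0], [257.0, 156.0], [246.0, 201.0], [257.0, 201.0]]
```

View pics/w4.png

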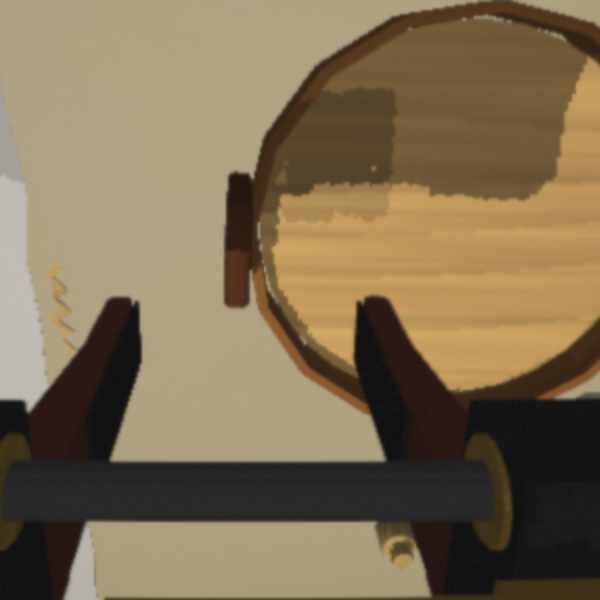

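```bash
python3 - <<'E'
from h import *
o=dict(sensors.observe()); now=dict(o)
def box(o,dx,dy):
    e=np.array(o["eef_pos"]);Rm=R.from_quat(o["tool_rot"]).as_matrix()
    return [(z,[proj("wrist",np.r_[e[:2],z]+Rm@[x+dx,y+dy,0],o).round(0).tolist() for x in(.025,-.025) for y in(-.006,.006)]) for z in(.065,.04,.02,0)]
o["eef_pos"]=[.46635,-.22176,.03795];o["tool_rot"]=[.772,.635,0,0]
print("w2 (seen 192-293, x 248-267)");[print(r) for r in box(o,0,0)]
print("fingertips", [proj("wrist",np.array(o["eef_pos"])+R.from_quat(o["tool_rot"]).apply([x,y,z]),o).round(0).tolist() for x in(.01,-.01) for y in (.022,.035) for z in(0,-.02)])
C,d=ray("wrist",257,293,o)
for z in(.065,.05,.03,.01): 
    p=C+d*(z-C[2])/d[2]; print(z,R.from_quat(o["tool_rot"]).inv().apply(p-o["eef_pos"])*1000)
C,d=ray("wrist",257,192,o)
for z in(.065,.05,.03,.01,0): 
    p=C+d*(z-C[2])/d[2]; print(z,R.from_quat(o["tool_rot"]).inv().apply(p-o["eef_pos"])*1000)
E
```

```text
w2 (seen 192-293, x 248-267)
(0.065, [[241.0, 206.0], [262.0, 206.0], [242.0, 282.0], [261.0, 282.0]])
(0.04, [[243.0, 193.0], [261.0, 193.0], [243.0, 261.0], [261.0, 261.0]])
(0.02, [[244.0, 184.0], [260.0, 184.0], [244.0, 247.0], [260.0, 247.0]])
(0, [[244.0, 177.0], [260.0, 177.0], [245.0, 236.0], [260.0, 236.0]])
fingertips [[285.0, 213.0], [288.0, 225.0], [304.0, 213.0], [310.0, 225.0], [284.0, 240.0], [287.0, 255.0], [303.0, 240.0], [308.0, 255.0]]
0.065 [-33.19527899   3.25285011 -27.05      ]
0.05 [-44.16201411   3.44896454 -12.05      ]
0.03 [-58.78432761   3.71045044   7.95      ]
0.01 [-73.4066411    3.97193634  27.95      ]
0.065 [ 33.45565523   3.03504097 -27.05      ]
0.05 [ 28.67582781   3.21093715 -12.05      ]
0.03 [22.30272458  3.44546539  7.95      ]
0.01 [15.92962135  3.67999363 27.95      ]
0 [12.74306974  3.79725775 37.95      ]
```

The tab is really between the pads (about 9 mm off centre), yet the fingers shut fully. I retry better centred and a little lower, closing in steps.

```bash
python3 -m crank '[-8,0,20,0,0,0,1,-8,0,50,0,0,0,1,-8,0,75,0,0,0,1,-8,0,86,0,0,0,1,-8,0,86,0,0,0,1,-8,0,86,0,0,0,0.4,-8,0,86,0,0,0,0.3,-8,0,86,0,0,0,0.25,-8,0,86,0,0,0,0.25,-8,0,86,0,0,0,0.25]' 40
for i in 1 2 3; do python3 -m crank '[0,0,0,0,0,0,0,0,0,0,0,0,0,0]' 40; done
```

```text
clock: 5.78
eef_pos: [0.4652, -0.2297, 0.0324]
tool_rot: [0.772, 0.635, 0.0, 0.001]
force: [0.4, -0.1, -1.1]
width: 0.0582
grasp_force: 0.0
clock: 5.95
eef_pos: [0.4648, -0.2296, 0.0319]
tool_rot: [0.772, 0.635, 0.0, 0.0]
force: [0.3, -0.4, -0.3]
width: 0.0442
grasp_force: 0.0
clock: 6.12
eef_pos: [0.4646, -0.2295, 0.0315]
tool_rot: [0.772, 0.635, 0.0, 0.0]
force: [0.0, 0.9, -0.4]
width: 0.031
grasp_force: 0.0
clock: 6.28
eef_pos: [0.4645, -0.2294, 0.0314]
tool_rot: [0.772, 0.635, -0.0, -0.0]
force: [0.5, 0.3, 0.2]
width: 0.0179
grasp_force: 0.0
```

```bash
for i in 1 2 3 4; do python3 -m crank '[0,0,0,0,0,0,0]' 40; done
```

```text
clock: 6.37
eef_pos: [0.4646, -0.2295, 0.0314]
tool_rot: [0.772, 0.635, 0.0, 0.0]
force: [1.2, -2.9, -1.7]
width: 0.0117
grasp_force: 40.2
clock: 6.45
eef_pos: [0.4646, -0.2295, 0.0314]
tool_rot: [0.772, 0.635, 0.0, 0.0]
force: [-0.0, 0.2, -0.3]
width: 0.0116
grasp_force: 39.9
clock: 6.53
eef_pos: [0.4646, -0.2295, 0.0314]
tool_rot: [0.772, 0.635, 0.0, 0.0]
force: [1.2, -0.7, -0.3]
width: 0.0112
grasp_force: 39.9
clock: 6.62
eef_pos: [0.4646, -0.2295, 0.0314]
tool_rot: [0.772, 0.635, 0.0, 0.0]
force: [-0.2, -2.0, -0.6]
width: 0.0116
grasp_force: 39.9
```

Gripped at 11.6 mm, which is right for the tab; the earlier shut reading was likely the momentary grip slackening. I drag it +196 mm along tool x.

```bash
python3 -m crank '[5,0,0,0,0,0,0,15,0,0,0,0,0,0,28,0,0,0,0,0,0,42,0,0,0,0,0,0,56,0,0,0,0,0,0,70,0,0,0,0,0,0,84,0,0,0,0,0,0,98,0,0,0,0,0,0,112,0,0,0,0,0,0,126,0,0,0,0,0,0]' 40
python3 -m crank '[14,0,0,0,0,0,0,28,0,0,0,0,0,0,42,0,0,0,0,0,0,54,0,0,0,0,0,0,63,0,0,0,0,0,0,68,0,0,0,0,0,0,70,0,0,0,0,0,0,70,0,0,0,0,0,0,70,0,0,0,0,0,0.3,70,0,0,0,0,0,0.5]' 40
```

```text
clock: 7.45
eef_pos: [0.4886, -0.1039, 0.0314]
tool_rot: [0.772, 0.636, -0.0, -0.0]
force: [-1.1, -0.4, -0.1]
width: 0.0115
grasp_force: 39.9
clock: 8.28
eef_pos: [0.5024, -0.0375, 0.0315]
tool_rot: [0.772, 0.635, 0.0, 0.0]
force: [0.7, -0.2, -0.4]
width: 0.0215
grasp_force: 0.0
```

```bash
python3 -m crank '[0,0,0,0,0,0,0.7,0,0,0,0,0,0,0.7,0,0,0,0,0,0,0.7,0,0,-15,0,0,0,0.7,0,0,-55,0,0,0,0.5,0,0,-95,0,0,0,0.2,0,0,-135,0,0,0,0,0,0,-175,0,0,0,0,0,0,-215,0,0,0,0,0,0,-215,0,0,0,0]' 
python3 - <<'E'
from h import *
im,o=snap("wrist","w5.png");im2,_=snap("top"); print(o["eef_pos"],o["joints"])
cv2.imwrite("pics/t5.png",np.hstack([im[:,:,::-1][:300:,:400],cv2.resize(im2[145:245,205:305],(400,400))[:300,:,::-1]]))
print(proj("wrist",[.616,-.06,.028],o),proj("top",[.616,-.06,.028]),proj("wrist",[.634,.051,.13],o),proj("wrist",[.628,-.025,.082],o))
E
```

```text
clock: 9.12
eef_pos: [0.5067, -0.0377, 0.2544]
tool_rot: [0.772, 0.635, 0.005, 0.005]
force: [1.4, -0.3, 1.5]
width: 0.015
grasp_force: 0.0
[ 0.50673993 -0.03768801  0.25435266] [-9.76936633e-02  1.73461856e-01  1.83493572e+00  6.02057128e-05
  1.12000296e+00  9.65423165e-02]
[330.45132985 160.17122423] [288.94999155 189.93684685] [361.76618278  67.53535416] [348.4289376  139.08554086]
```

View pics/t5.png

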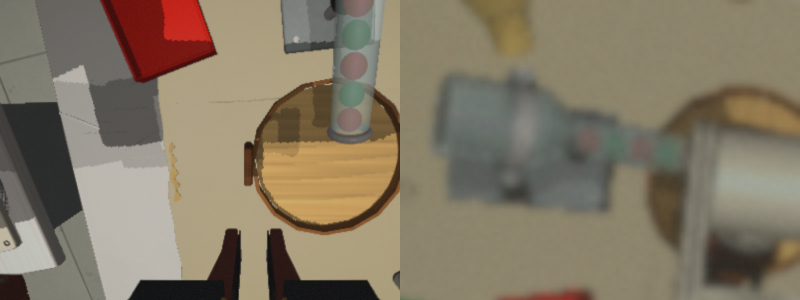

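The wrist view (left half) shows the tray under the mouth: tray centre (330,158), lip (350,133), and the neck middle at (357,65). All five pellets are still in the neck. Next I compute the tap approach.

```bash
python3 - <<'E'
from h import *
o=sensors.observe()
for z in(.107,.12): print(onz("wrist",357.5,67,z))
print(onz("wrist",349.5,133,.082))
p=onz("wrist",357.5,67,.112); Rm=R.from_quat(o["tool_rot"]).as_matrix(); print(Rm.round(3).tolist())
print(tool([p[0],p[1],.16]))
E
```

```text
[0.63053534 0.05305417 0.107     ]
[0.62617677 0.05277092 0.12      ]
[ 0.62277641 -0.0162778   0.082     ]
[[0.193, 0.981, 0.004], [0.981, -0.193, -0.0], [0.0, 0.004, -1.0]]
[112.8 105.5  88.5]
```

```bash
python3 -m crank '[28,27,0,0,0,0,0,56,54,0,0,0,0,0,84,81,10,0,0,0,0,112,108,30,0,0,0,0,112,108,60,0,0,0,0,112,108,85,0,0,0,0,112,108,95,0,0,0,0,112,108,96,0,0,0,0,112,108,96,0,0,0,0,112,108,96,0,0,0,0]'
python3 -m crank '[0,0,4,0,0,0,0,0,0,8,0,0,0,0,0,0,11,0,0,0,0,0,0,11,0,0,0,0]'
python3 -m crank '[0,0,2,0,0,0,0,0,0,2,0,0,0,0]';python3 -m crank '[0,0,2,0,0,0,0,0,0,2,0,0,0,0]'
```

```text
clock: 10.05
eef_pos: [0.6304, 0.0516, 0.1514]
tool_rot: [0.772, 0.635, 0.0, 0.0]
force: [0.0, 0.9, 0.2]
width: 0.0005
grasp_force: 0.0
clock: 10.38
eef_pos: [0.6296, 0.0518, 0.1393]
tool_rot: [0.772, 0.635, -0.0, -0.0]
force: [0.2, -0.4, -0.6]
width: 0.0005
grasp_force: 0.0
clock: 10.55
eef_pos: [0.6297, 0.0519, 0.1373]
tool_rot: [0.772, 0.635, -0.0, -0.0]
force: [-0.9, -0.1, 0.8]
width: 0.0005
grasp_force: 0.0
clock: 10.72
eef_pos: [0.6298, 0.052, 0.1352]
tool_rot: [0.772, 0.635, -0.0, -0.0]
force: [-0.5, 0.1, -0.7]
width: 0.0008
grasp_force: 0.0
```

```bash
for i in 1 2 3; do python3 -m crank '[0,0,1.5,0,0,0,0,0,0,1.5,0,0,0,0]' | egrep 'eef|force: \['; done
```

```text
eef_pos: [0.6298, 0.0519, 0.1337]
force: [-0.4, -0.4, 0.2]
eef_pos: [0.6298, 0.0519, 0.1322]
force: [0.3, 0.1, -0.4]
eef_pos: [0.6297, 0.0519, 0.1307]
force: [-0.1, 0.4, -0.4]
```

```bash
for i in 1 2; do python3 -m crank '[0,0,1.5,0,0,0,0,0,0,1.5,0,0,0,0]' | egrep 'eef|force: \['; done
```

```text
eef_pos: [0.6297, 0.0519, 0.1292]
force: [-0.6, 0.3, -0.2]
eef_pos: [0.6298, 0.0519, 0.1277]
force: [-0.1, -0.9, -0.6]
```

```bash
for i in 1 2 3; do python3 -m crank '[0,0,1,0,0,0,0,0,0,1,0,0,0,0]' | egrep 'eef|force: \['; done
```

```text
eef_pos: [0.6298, 0.0519, 0.1268]
force: [-0.0, 0.1, 0.7]
eef_pos: [0.6298, 0.052, 0.1258]
force: [-0.1, 0.8, 0.2]
eef_pos: [0.6298, 0.0519, 0.1248]
force: [0.1, 0.8, 0.2]
```

```bash
python3 - <<'E'
from h import *
im,o=snap("side"); w,_=snap("wrist")
u,v=proj("side",o["eef_pos"]).astype(int); print(u,v,proj("wrist",o["eef_pos"],o))
a=cv2.resize(im[v-50:v+50,u-50:u+50],(400,400),interpolation=cv2.INTER_CUBIC)
b=cv2.resize(w[110:310,150:350],(400,400))
cv2.imwrite("pics/c6.png",np.hstack([a,b])[:,:,::-1])
E
```

```text
245 190 [251.93181283 226.88802146]
```

View pics/c6.png

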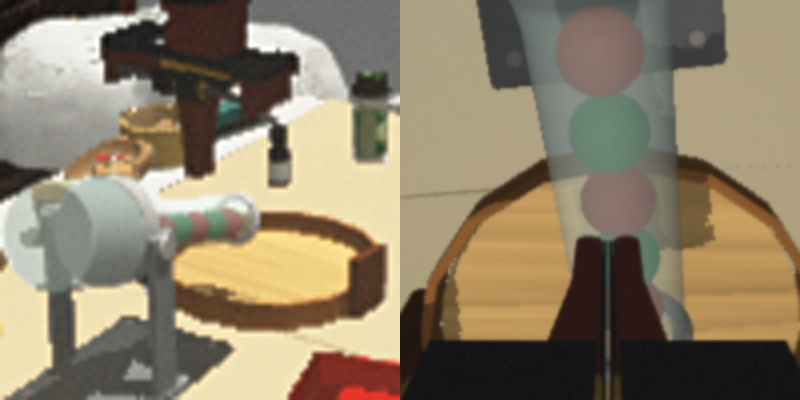

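The side view (left) shows the fingertips at crop (195,172), clearly above the neck's upper edge (≈205), while the projected TCP is at (200,200). So the real tool height seems about 25 mm above the reading. I check this by triangulating the fingertips and by scale.

```bash
python3 - <<'E'
from h import *
o=dict(sensors.observe()); print(o["eef_pos"],o["joints"])
im,_=snap("side"); u,v=proj("side",o["eef_pos"])
# lowest dark-red finger pixel
h=cv2.cvtColor(im,cv2.COLOR_RGB2HSV); m=((h[:,:,2]<75)&((h[:,:,0]<12)|(h[:,:,0]>165))&(h[:,:,1]>70)); m[:, :225]=0;m[:,265:]=0
ys,xs=np.where(m[130:200]); ys+=130
for y in range(170,196): print(y,xs[ys==y].tolist(),end=' | ')
print()
for z in(.125,.135,.145,.155): print(z,proj("side",[.63,.052,z]).round(1),proj("side",[.65,.052,z]).round(1))
o["eef_pos"]=[.45078,-.21261,.25449];o["tool_rot"]=[.802,.597,0,.001]
a=onz("wrist",271,158,.028,o);b=onz("wrist",429,158,.028,o);print("tray w",np.hypot(*(a-b)[:2]))
a=onz("wrist",350,80,.028,o);b=onz("wrist",350,236,.028,o);print("tray h",np.hypot(*(a-b)[:2]))
E
```

```text
[0.62986659 0.05195478 0.12490138] [ 6.34766314e-02  5.16010769e-01  1.66175845e+00 -1.74205395e-05
  9.63910832e-01  2.57472865e-01]
170 [240, 241, 243, 244, 245, 246, 247, 248] | 171 [241, 242, 243, 244, 245, 246, 247, 248] | 172 [241, 242, 243, 244, 245, 246, 247, 248] | 173 [241, 242, 243, 244, 245, 246, 247, 248] | 174 [241, 242, 243, 244, 245, 246, 247, 248] | 175 [241, 242, 243, 244, 245, 246, 247] | 176 [241, 242, 243, 244, 245, 246, 247] | 177 [241, 242, 243, 244, 245, 246, 247] | 178 [241, 242, 243, 244, 245, 246, 247] | 179 [242, 243, 244, 245, 246, 247] | 180 [241, 242, 243, 244, 245, 246, 247] | 181 [242, 243, 244, 245, 246, 247] | 182 [242, 243, 244, 245, 246] | 183 [243, 244] | 184 [] | 185 [] | 186 [] | 187 [] | 188 [] | 189 [] | 190 [] | 191 [] | 192 [] | 193 [] | 194 [] | 195 [] | 
0.125 [245.  190.7] [240.2 189.8]
0.135 [245.  188.2] [240.1 187.3]
0.145 [244.9 185.6] [240.1 184.7]
0.155 [244.9 183.1] [240.  182.2]
tray w 0.22203216540051987
tray h 0.2231115290172909
```

The tray scale (222 mm) confirms the camera and pose height. The visible tips sit about 27 mm behind the stated TCP, which also explains the first closing above the tab. I use tip = TCP + 27 mm, shift 5 mm toward the neck centreline, and go on feeling downward.

```bash
python3 -m crank '[0,5,4,0,0,0,0,0,5,8,0,0,0,0,0,5,12,0,0,0,0,0,5,14,0,0,0,0,0,5,14,0,0,0,0]' | egrep 'eef|force: \['; for i in 1 2 3 4 5 ; do python3 -m crank '[0,0,1,0,0,0,0,0,0,1,0,0,0,0]' | egrep 'eef|force: \['; done
```

```text
eef_pos: [0.6342, 0.0509, 0.11]
force: [0.4, -0.0, 1.3]
eef_pos: [0.6347, 0.051, 0.1098]
force: [0.4, -0.2, 0.5]
eef_pos: [0.6348, 0.051, 0.1089]
force: [-0.1, 0.3, 0.1]
eef_pos: [0.6348, 0.051, 0.1079]
force: [-0.9, -0.3, -0.3]
eef_pos: [0.6347, 0.051, 0.1068]
force: [-0.3, -0.9, -0.0]
eef_pos: [0.6347, 0.051, 0.1058]
force: [0.5, 1.2, -1.6]
```

```bash
for i in 1 2 3 4 5 6; do python3 -m crank '[0,0,1,0,0,0,0,0,0,1,0,0,0,0]' | egrep 'eef|force: \['; done
```

```text
eef_pos: [0.6349, 0.0511, 0.1051]
force: [-1.4, 0.3, 3.3]
eef_pos: [0.6349, 0.0511, 0.1042]
force: [-2.4, 0.4, 4.3]
eef_pos: [0.6349, 0.0512, 0.1032]
force: [-2.6, 1.5, 5.4]
eef_pos: [0.635, 0.0513, 0.1023]
force: [-2.3, 2.6, 5.5]
eef_pos: [0.635, 0.0514, 0.1013]
force: [-1.8, 2.2, 7.1]
eef_pos: [0.6351, 0.0515, 0.1005]
force: [-2.1, 2.7, 7.8]
```

```bash
python3 -m crank '[0,2,-9,0,0,0,0,0,2,-9,0,0,0,0,0,2,-4,0,0,0,0,0,2,1,0,0,0,0,0,2,-9,0,0,0,0,0,2,-9,0,0,0,0,0,2,-9,0,0,0,0]' | egrep 'eef|force: \['
cat > pel.py <<'E'
from h import *
import sys
im,o=snap("top"); 
h=cv2.cvtColor(im,cv2.COLOR_RGB2HSV)
w,o=snap("wrist"); cv2.imwrite("pics/last_w.png",w[:,:,::-1]); s,_=snap("side"); cv2.imwrite("pics/last_s.png",s[:,:,::-1])
for n,I,box in(("side",s,(225,170,300,225)),("wrist",w,(150,0,420,384))):
    for c,lo,hi in(("red",(0,70,60),(8,255,255)),("red",(170,70,60),(180,255,255)),("green",(45,60,50),(88,255,255))):
        m,b=blobs(I,lo,hi,8)
        print(n,c,[(x[0][4],x[1]) for x in b if box[0]<x[1][0]<box[2] and box[1]<x[1][1]<box[3]])
E
python3 pel.py
```

```text
eef_pos: [0.6366, 0.0506, 0.109]
force: [-0.5, 0.2, -0.8]
side red [(83, [243.0, 176.1]), (18, [244.5, 196.3]), (10, [255.2, 196.6]), (10, [257.6, 199.7])]
side red []
side green [(15, [239.9, 196.7]), (11, [249.0, 195.9])]
wrist red []
wrist red []
wrist green []
```

```bash
python3 -m crank '[0,0,5,0,0,0,0,0,0,10.5,0,0,0,0,0,0,0,0,0,0,0,0,0,0,0,0,0,0,0,0,0,0,0,0,0]' | egrep 'eef|force: \['
python3 -m crank '[0,0,6,0,0,0,0,0,0,11.5,0,0,0,0]' | egrep 'eef|force: \['
python3 -m crank '[0,0,-12,0,0,0,0,0,0,-12,0,0,0,0,0,0,-12,0,0,0,0]' | egrep 'eef|force: \['; python3 pel.py
```

```text
eef_pos: [0.6369, 0.0507, 0.1094]
force: [0.1, -0.0, 0.4]
eef_pos: [0.6374, 0.0512, 0.0979]
force: [-0.7, 3.7, 9.2]
eef_pos: [0.6367, 0.0507, 0.1098]
force: [-0.7, 0.5, -1.1]
side red [(69, [243.0, 174.6]), (15, [244.7, 196.3]), (25, [267.2, 199.4])]
side red []
side green [(14, [240.1, 196.6]), (28, [263.0, 202.6])]
wrist red []
wrist red []
wrist green [(9, [253.7, 300.0])]
```

Two pellets have dropped into the tray. I carry on tapping.

```bash
for k in 1; do python3 -m crank '[0,0,5,0,0,0,0,0,0,10,0,0,0,0,0,0,0,0,0,0,0,0,0,0,0,0,0,0,0,0,5,0,0,0,0,0,0,11.5,0,0,0,0,0,0,0,0,0,0,0,0,0,0,0,0,0,0]' | egrep 'eef|force: \['; done; python3 pel.py | grep side
python3 -m crank '[0,0,5,0,0,0,0,0,0,12,0,0,0,0,0,0,12,0,0,0,0,0,0,0,0,0,0,0,0,0,0,0,0,0,0,0,0,0,0,0,0,0]' | egrep 'eef|force: \[';python3 pel.py | grep side
```

```text
eef_pos: [0.6373, 0.0506, 0.1106]
force: [0.1, -0.8, 0.1]
side red [(82, [243.0, 175.8]), (18, [244.5, 196.6]), (27, [269.0, 198.2])]
side red []
side green [(16, [240.2, 196.8]), (30, [264.4, 201.4])]
eef_pos: [0.6366, 0.0507, 0.1093]
force: [-0.1, -0.8, -0.0]
side red [(83, [243.2, 175.9]), (19, [244.6, 196.4]), (29, [268.9, 198.2])]
side red []
side green [(13, [240.2, 196.7]), (30, [264.4, 201.4])]
```

```bash
python3 -m crank '[0,0,6,0,0,0,0,0,0,11,0,0,0,0,0,0,-12,0,0,0,0,0,0,-12,0,0,0,0,0,0,-12,0,0,0,0,0,0,3,0,0,0,0,0,0,10,0,0,0,0,0,0,-12,0,0,0,0,0,0,-12,0,0,0,0,0,0,0,0,0,0,0]' | egrep 'eef|force: \[';python3 pel.py | grep side
python3 -m crank '[0,0,6,0,0,0,0,0,0,11.5,0,0,0,0]' | egrep 'eef|force: \['
python3 -m crank '[0,0,-12,0,0,0,0,0,0,-12,0,0,0,0,0,0,-12,0,0,0,0]' | egrep 'eef|force: \['; python3 pel.py|grep side
```

```text
eef_pos: [0.6386, 0.0507, 0.111]
force: [0.1, -1.0, 0.5]
side red [(82, [243.4, 176.7]), (27, [271.6, 197.6]), (23, [263.0, 202.1])]
side red []
side green [(27, [267.5, 200.6]), (30, [258.7, 205.5])]
eef_pos: [0.6366, 0.0511, 0.0976]
force: [-3.5, 2.9, 10.8]
eef_pos: [0.6371, 0.0507, 0.1105]
force: [-0.6, 0.2, 0.3]
side red [(86, [243.0, 175.6]), (27, [271.6, 197.6]), (23, [263.0, 202.1])]
side red []
side green [(27, [267.5, 200.6]), (30, [258.7, 205.5])]
```

Four pellets are down (2 red, 2 green); the innermost red is hidden in the side view. Two more taps, then I rise and count.

```bash
python3 -m crank '[0,0,6,0,0,0,0,0,0,11,0,0,0,0,0,0,-12,0,0,0,0,0,0,-12,0,0,0,0,0,0,-12,0,0,0,0,0,0,4,0,0,0,0,0,0,11.5,0,0,0,0,0,0,-12,0,0,0,0,0,0,-12,0,0,0,0,0,0,0,0,0,0,0]' | egrep 'eef|force: \[';python3 pel.py | grep side
```

```text
eef_pos: [0.6386, 0.0507, 0.1115]
force: [0.7, -0.2, -0.6]
side red [(92, [243.6, 177.3]), (27, [271.6, 197.6]), (23, [263.0, 202.1])]
side red []
side green [(26, [267.5, 200.5]), (30, [258.7, 205.5])]
```

```bash
cat > neck.py <<'E'
from h import *
w,o=snap("wrist"); s,_=snap("side")
m=w.astype(int); r=(m[:,:,0]-m[:,:,1]>35)&(abs(m[:,:,1]-m[:,:,2])<25); r[230:]=0
n,l,st,c=cv2.connectedComponentsWithStats(r.astype(np.uint8)); print("wrist red",[(st[i][4],c[i].round(0).tolist()) for i in range(1,n) if st[i][4]>60])
q=s.astype(int)[185:205,225:262]; rr=(q[:,:,0]-q[:,:,1]>35)&(abs(q[:,:,1]-q[:,:,2])<30); ys,xs=np.where(rr); print("side neck red",len(xs),xs.mean()+225 if len(xs) else 0,ys.mean()+185 if len(ys) else 0)
E
python3 neck.py; python3 - <<'E'
import cv2
a=cv2.imread('pics/last_w.png')[0:300,130:430]; b=cv2.resize(cv2.imread('pics/last_s.png')[160:235,215:290],(300,300))
cv2.imwrite('pics/n1.png',cv2.hconcat([a,b]))
E
```

```text
wrist red [(np.int32(10001), [36.0, 119.0])]
side neck red 9 253.77777777777777 199.11111111111111
```

View pics/n1.png

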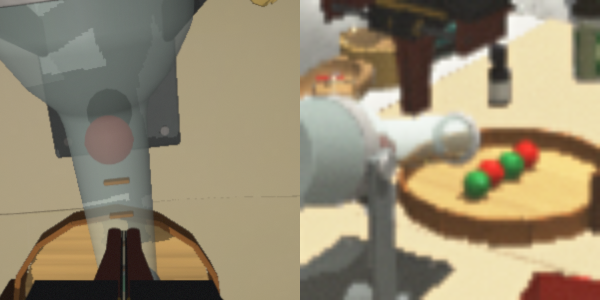

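The wrist view shows the last red pellet still in the neck at about px (238,139), and the four others lie in the tray. I tap on with varied strength, watching that spot.

```bash
cat > neck.py <<'E'
from h import *
w,o=snap("wrist"); m=w.astype(int)[60:240,180:320]; d=(m[:,:,0]-m[:,:,1])>22; d&=abs(m[:,:,1]-m[:,:,2])<14
n,l,st,c=cv2.connectedComponentsWithStats(d.astype(np.uint8)); print("neck red",[(int(st[i][4]),(c[i]+[180,60]).round(0).tolist()) for i in range(1,n) if st[i][4]>80])
E
python3 neck.py
python3 -m crank '[0,0,7,0,0,0,0,0,0,14,0,0,0,0,0,0,-12,0,0,0,0,0,0,-12,0,0,0,0,0,0,-6,0,0,0,0,0,0,-4,0,0,0,0]' | egrep 'eef|force: \[';python3 neck.py;
python3 -m crank '[0,0,4,0,0,0,0,0,0,8,0,0,0,0,0,0,15,0,0,0,0]' | egrep 'eef|force: \['
python3 -m crank '[0,0,-16,0,0,0,0,0,0,-14,0,0,0,0,0,0,-14,0,0,0,0]' | egrep 'eef|force: \['; python3 neck.py;
```

```text
neck red [(452, [241.0, 133.0])]
eef_pos: [0.6361, 0.0506, 0.1126]
force: [1.5, 0.5, -0.6]
neck red [(340, [245.0, 159.0])]
eef_pos: [0.6368, 0.0509, 0.0988]
force: [-1.1, 0.4, 9.3]
eef_pos: [0.6369, 0.0506, 0.1125]
force: [-0.4, -0.3, 0.3]
neck red []
```

```bash
python3 -m crank '[0,0,0,0,0,0,0,0,0,0,0,0,0,0,0,0,0,0,0,0,0]' >/dev/null; python3 pel.py | grep side; python3 neck.py
```

```text
side red [(87, [243.1, 174.6]), (28, [271.7, 197.4]), (23, [262.7, 202.0]), (36, [276.4, 207.9])]
side red []
side green [(26, [267.4, 200.4]), (30, [258.7, 205.5])]
neck red []
```

All five are out. Now I rise and locate the pellets from the side and wrist cameras.

```bash
python3 -m crank '[0,-40,-40,0,0,0,0,-20,-70,-80,0,0,0,0.3,-50,-100,-120,0,0,0,0.6,-80,-120,-140,0,0,0,0.8,-110,-140,-140,0,0,0,0.8,-115,-145,-140,0,0,0,0.8,-115,-145,-140,0,0,0,0.8,-115,-145,-140,0,0,0,0.8,-115,-145,-140,0,0,0,0.8]' | egrep 'clock|eef|force: \['
cat > loc.py <<'E'
from h import *
def find(n,zc=.02,bx=None):
    im,o=snap(n); cv2.imwrite(f"pics/loc_{n}.png",im[:,:,::-1]); out=[]
    for c,lo,hi in(("R",(0,170,110),(5,255,255)),("R",(175,170,110),(180,255,255)),("G",(50,120,60),(75,255,255))):
        m,b=blobs(im,lo,hi,12)
        for s,ce in b:
            if s[4]>3000: continue
            p=onz(n,*ce,zc,o); 
            if abs(p[0]-.58)<.16 and -.25<p[1]<.08: out.append((c,s[4],ce,p.round(3).tolist()))
    return out
if __name__=="__main__":
    for n in("side","wrist","top"):
        for r in find(n): print(n,*r)
E
python3 loc.py
```

```text
clock: 22.62
eef_pos: [0.4728, -0.0343, 0.2532]
force: [-0.3, -0.2, 1.0]
side R 22 [271.3, 197.3] [0.617, -0.149, 0.02]
side R 19 [262.6, 202.0] [0.629, -0.092, 0.02]
side R 21 [281.3, 210.4] [0.53, -0.053, 0.02]
side G 23 [267.5, 200.1] [0.619, -0.117, 0.02]
side G 20 [258.8, 204.7] [0.631, -0.062, 0.02]
wrist R 249 [290.2, 159.1] [0.525, -0.045, 0.02]
wrist R 255 [364.7, 171.1] [0.627, -0.082, 0.02]
wrist R 224 [357.1, 207.6] [0.611, -0.136, 0.02]
wrist G 284 [362.5, 151.1] [0.626, -0.053, 0.02]
wrist G 262 [358.0, 189.3] [0.615, -0.108, 0.02]
```

```bash
cat > tray.py <<'E'
from h import *
def tray(f=True):
    w,o=snap("wrist","tray_w.png"); h=cv2.cvtColor(w,cv2.COLOR_RGB2HSV)
    # lit wood / rim: strong saturation orange-brown
    m=cv2.inRange(h,np.array([8,120,30]),np.array([22,255,255])); m[230:]=0
    n,l,st,c=cv2.connectedComponentsWithStats(m); k=1+np.argmax(st[1:,4]); pts=np.argwhere(l==k)[:,::-1]
    print("blob",st[k].tolist())
    W=np.array([onz("wrist",*p,.028,o)[:2] for p in pts[::7]])
    tb=[q for q in W]; hull=cv2.convexHull((W*1000).astype(np.float32))[:,0]
    return W,hull,o
if __name__=="__main__":
    W,hull,o=tray(); (c,r)=cv2.minEnclosingCircle(hull); print("enclosing",c,r)
    from scipy.optimize import least_squares
    f=least_squares(lambda q:np.hypot(hull[:,0]-q[0],hull[:,1]-q[1])-111,[c[0],c[1]],loss="soft_l1",f_scale=3); print("centre fit r=111:",f.x,np.abs(f.fun).mean())
    w=cv2.imread("pics/tray_w.png"); v=proj("wrist",[.5024,-.0375,.065],o).astype(int); print("tab px",v)
    print(cv2.cvtColor(w,cv2.COLOR_BGR2GRAY)[v[1],v[0]-25:v[0]+25].tolist(), cv2.cvtColor(w,cv2.COLOR_BGR2GRAY)[v[1]-45:v[1]+45,v[0]].tolist())
E
python3 tray.py
```

```text
blob [265, 92, 164, 138, 14785]
enclosing (597.5406494140625, -79.40058898925781) 116.37567138671875
centre fit r=111: [599.6671952  -79.54762332] 3.121892624335837
tab px [276 164]
[167, 167, 167, 167, 167, 167, 167, 167, 168, 167, 167, 166, 156, 68, 38, 48, 54, 53, 52, 51, 49, 47, 43, 49, 64, 74, 97, 105, 105, 105, 114, 143, 85, 60, 64, 66, 68, 70, 74, 74, 74, 73, 68, 68, 66, 63, 60, 68, 99, 153] [166, 166, 166, 166, 166, 166, 167, 166, 166, 166, 166, 166, 166, 166, 166, 166, 166, 167, 166, 165, 156, 120, 83, 71, 57, 45, 42, 47, 63, 75, 87, 92, 91, 88, 73, 54, 50, 49, 47, 49, 49, 52, 59, 67, 69, 74, 76, 74, 81, 83, 92, 96, 97, 96, 95, 93, 92, 100, 105, 100, 99, 101, 100, 92, 82, 81, 78, 75, 72, 85, 98, 102, 101, 103, 103, 103, 102, 102, 102, 103, 104, 107, 112, 113, 120, 147, 161, 165, 167, 167]
```

View pics/tray_w.png

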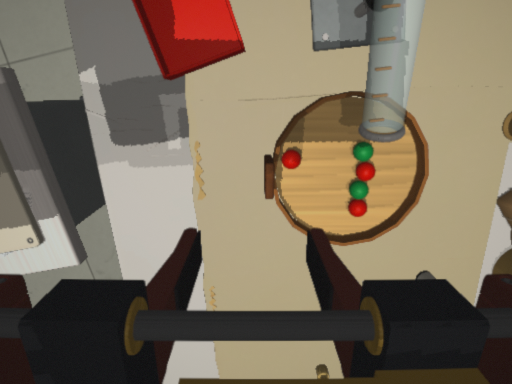

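The tray has shifted slightly: rim centre is now (350,167) and the tab is (269,155–199). Pellets are R(291,160), G(363,152), R(366,172), G(359,189), R(358,208), and the neck is empty. I'll pull the tray clear of the neck before picking.

```bash
python3 - <<'E'
from h import *
o=sensors.observe(); Rm=R.from_quat(o["tool_rot"]).as_matrix()
t=onz("wrist",350.5,167.5,.028); e=onz("wrist",269.5,199,.065); print("tray",t,"tab -y end",e)
d=(t-e)[:2]; L=np.hypot(*d); print(L, "expected",np.hypot(116,25))
# yaw: e is at (-116, -25) in tray frame (x to centre, y left -> -y end = -25)
a=np.arctan2(d[1],d[0])-np.arctan2(25,116); x=np.array([np.cos(a),np.sin(a)]); c=t[:2]-.116*x; print("yaw",np.degrees(a),"tab",c)
print("tool yaw",np.degrees(np.arctan2(Rm[1,1],Rm[0,1])),"shift to tab, TCP z .010:",tool([*c,.010]))
E
```

```text
tray [ 0.60439994 -0.07031913  0.028     ] tab -y end [ 0.48555286 -0.08150326  0.065     ]
0.1193721632749079 expected 118.66338946785567
yaw -6.786200699405302 tab [ 0.48921263 -0.05661201]
tool yaw -11.058122833481484 shift to tab, TCP z .010: [-19.3  20.9 242.2]
```

```bash
python3 -m crank '[-19,21,40,0,0,-0.075,0.8,-19,21,80,0,0,-0.075,0.8,-19,21,120,0,0,-0.075,0.8,-19,21,160,0,0,-0.075,0.8,-19,21,195,0,0,-0.075,0.6,-19,21,220,0,0,-0.075,0.5,-19,21,233,0,0,-0.075,0.4,-19,21,241,0,0,-0.075,0.4,-19,21,241,0,0,-0.075,0.3,-19,21,241,0,0,-0.075,0.2]' 40
python3 -m crank '[0,0,0,0,0,0,0,0,0,0,0,0,0,0,0,0,0,0,0,0,0,0,0,0,0,0,0,0,0,0,0,0,0,0,0,0,0,0,0,0,0,0]' 40
```

```text
clock: 23.65
eef_pos: [0.4895, -0.0567, 0.0118]
tool_rot: [0.748, 0.664, -0.0, -0.0]
force: [-0.1, -0.8, 0.4]
width: 0.0336
grasp_force: 0.0
clock: 24.15
eef_pos: [0.4899, -0.0571, 0.0129]
tool_rot: [0.748, 0.664, 0.0, 0.001]
force: [-0.8, -0.3, 7.1]
width: 0.0116
grasp_force: 40.0
```

```bash
python3 -m crank '[-2,0,0,0,0,0,0,-6,0,0,0,0,0,0,-12,0,0,0,0,0,0,-19,0,0,0,0,0,0,-27,0,0,0,0,0,0,-35,0,0,0,0,0,0,-43,0,0,0,0,0,0,-51,0,0,0,0,0,0,-59,0,0,0,0,0,0,-67,0,0,0,0,0,0]' 40 | egrep 'eef|width|force: \['
python3 -m crank '[-8,0,0,0,0,0,0,-16,0,0,0,0,0,0,-24,0,0,0,0,0,0,-32,0,0,0,0,0,0,-39,0,0,0,0,0,0,-45,0,0,0,0,0,0,-49,0,0,0,0,0,0,-51,0,0,0,0,0,0,-52,0,0,0,0,0,0,-52,0,0,0,0,0,0]' 40| egrep 'eef|width|force: \['
python3 -m crank '[0,0,0,0,0,0,0.2,0,0,0,0,0,0,0.4,0,0,0,0,0,0,0.4,0,0,0,0,0,0,0.5,0,0,0,0,0,0,0.5,0,0,-20,0,0,0,0.5,0,0,-60,0,0,0,0.5,0,0,-100,0,0,0,0.5,-15,30,-140,0,0,0,0.5,-30,60,-170,0,0,0,0.5]'| egrep 'eef|width|force: \['
python3 -m crank '[-10,40,-60,0,0,0,0.7,-10,40,-60,0,0,0,0.7,-10,40,-60,0,0,0,0.7,-10,40,-60,0,0,0,0.7]'| egrep 'eef|width|force: \['; python3 loc.py
```

```text
eef_pos: [0.4823, -0.1233, 0.0129]
force: [1.0, 7.5, 5.9]
width: 0.0122
eef_pos: [0.4759, -0.1749, 0.0129]
force: [0.5, 4.2, 7.3]
width: 0.0121
eef_pos: [0.5222, -0.2062, 0.175]
force: [1.7, -0.8, 0.1]
width: 0.0439
eef_pos: [0.5624, -0.2218, 0.2337]
force: [-0.6, -0.8, -0.4]
width: 0.061
side R 14 [277.1, 192.2] [0.616, -0.207, 0.02]
side R 17 [295.9, 199.6] [0.516, -0.17, 0.02]
wrist R 293 [208.3, 120.8] [0.51, -0.161, 0.02]
wrist R 264 [284.2, 178.5] [0.6, -0.249, 0.02]
wrist G 199 [288.9, 112.3] [0.614, -0.163, 0.02]
wrist G 266 [284.8, 158.8] [0.604, -0.222, 0.02]
```

```bash
cat > pw.py <<'E'
from h import *
def pw(zc=.02,fn="pw.png",reg=(.42,.75,-.36,.06)):
    w,o=snap("wrist",fn); h=cv2.cvtColor(w,cv2.COLOR_RGB2HSV); H,S,V=[h[:,:,i].astype(int) for i in range(3)]; out=[]
    for c,m in(("R",((H<5)|(H>175))&(S>190)&(V>70)),("G",(H>55)&(H<85)&(S>130)&(V>35))):
        m=cv2.morphologyEx(m.astype(np.uint8),cv2.MORPH_OPEN,np.ones((3,3)))
        n,l,st,ce=cv2.connectedComponentsWithStats(m)
        for i in range(1,n):
            x,y,a,b,A=st[i]
            if 80<A<2500:
                p=onz("wrist",x+(a-1)/2,y+(b-1)/2,zc,o)
                if reg[0]<p[0]<reg[1] and reg[2]<p[1]<reg[3]: out.append((c,int(A),int(a),int(b),[x+(a-1)/2,y+(b-1)/2],p))
    return out,o
if __name__=="__main__":
    out,o=pw(); print(o["clock"],o["eef_pos"])
    for r in out: print(*r[:4],np.round(r[4],1),r[5].round(4),"shift",tool([r[5][0],r[5][1],.0]))
E
python3 pw.py
```

```text
27.1333 [ 0.55950803 -0.22046768  0.23064111]
R 327 21 20 [211.  120.5] [ 0.5119 -0.1599  0.02  ] shift [ 54.2 -53.6 230.9]
R 311 19 20 [293.  138.5] [ 0.6149 -0.1955  0.02  ] shift [ 31.1  52.8 230.4]
R 269 19 17 [286. 179.] [ 0.601  -0.2491  0.02  ] shift [-23.8  45.4 230.4]
G 317 20 20 [289.5 115.5] [ 0.6128 -0.1657  0.02  ] shift [ 60.5  47.2 230.5]
G 284 18 19 [286.5 159. ] [ 0.6041 -0.2216  0.02  ] shift [  3.9  45.2 230.4]
```

```bash
python3 -m crank '[-24,45,41,0,0,0,0.6,-24,45,82,0,0,0,0.6,-24,45,123,0,0,0,0.6,-24,45,164,0,0,0,0.6,-24,45,200,0,0,0,0.6,-24,45,222,0,0,0,0.6,-24,45,234,0,0,0,0.6,-24,45,240,0,0,0,0.6,-24,45,244,0,0,0,0.6,-24,45,244,0,0,0,0.5]' 12 | egrep 'eef|width|force'
python3 -m crank '[0,0,0,0,0,0,0.2,0,0,0,0,0,0,0.2,0,0,0,0,0,0,0.2,0,0,0,0,0,0,0.2,0,0,0,0,0,0,0.2,0,0,0,0,0,0,0.2]' 12 | egrep 'eef|width|force'
```

```text
eef_pos: [0.6037, -0.2506, -0.0108]
force: [-0.1, 0.6, 0.1]
width: 0.0493
grasp_force: 0.0
eef_pos: [0.6041, -0.2508, -0.0102]
force: [0.2, -0.0, 5.7]
width: 0.0269
grasp_force: 12.0
```

Gripped (26.9 mm). I lift it and carry it to the red box.

```bash
python3 -m crank '[0,0,-20,0,0,0,0.2,0,0,-60,0,0,0,0.2,0,0,-100,0,0,0,0.2,20,-10,-135,0,0,0,0.2,54,-29,-150,0,0,0,0.2,88,-48,-150,0,0,0,0.2,122,-67,-150,0,0,0,0.2,156,-86,-150,0,0,0,0.2,190,-105,-150,0,0,0,0.2,224,-124,-150,0,0,0,0.2]' 12 | egrep 'eef|width|force'
python3 -m crank '[34,-19,0,0,0,0,0.2,68,-38,0,0,0,0,0.2,102,-57,0,0,0,0,0.2,136,-76,20,0,0,0,0.2,165,-92,50,0,0,0,0.2,178,-100,85,0,0,0,0.2,178,-100,115,0,0,0,0.2,178,-100,130,0,0,0,0.2,178,-100,135,0,0,0,0.2,178,-100,135,0,0,0,0.2]' 12 | egrep 'clock|eef|width|force'
```

```text
eef_pos: [0.5055, -0.0118, 0.1388]
force: [-0.5, 0.4, -0.2]
width: 0.0274
grasp_force: 12.0
clock: 30.18
eef_pos: [0.4275, 0.1751, 0.0025]
force: [0.3, -0.2, -0.7]
width: 0.0269
grasp_force: 12.0
```

```bash
python3 -m crank '[0,0,0,0,0,0,0.4,0,0,0,0,0,0,0.42,0,0,0,0,0,0,0.42,0,0,0,0,0,0,0.42,0,0,0,0,0,0,0.42,0,0,-30,0,0,0,0.42,0,0,-70,0,0,0,0.42,0,0,-110,0,0,0,0.42,0,0,-150,0,0,0,0.42,0,0,-200,0,0,0,0.42]' 12 | egrep 'eef|width|force'
python3 -m crank '[0,0,-10,0,0,0,0.42,0,0,-10,0,0,0,0.42]' >/dev/null
python3 - <<'E'
from h import *
w,o=snap("wrist","box1.png"); h=cv2.cvtColor(w,cv2.COLOR_RGB2HSV); H,S,V=[h[:,:,i].astype(int) for i in range(3)]
for c,m in(("R",((H<5)|(H>175))&(S>150)&(V>60)),("G",(H>50)&(H<85)&(S>130)&(V>35))):
    n,l,st,ce=cv2.connectedComponentsWithStats(m.astype(np.uint8)); k=1+np.argmax(st[1:,4]); print(c,st[k].tolist())
    pts=np.argwhere(l==k)[:,::-1]; W=np.array([onz("wrist",*p,.034,o)[:2]*1000 for p in pts[::5]],np.float32); print(cv2.minAreaRect(W))
cv2.imwrite("pics/box1.png",w[:,:,::-1])
E
```

```text
eef_pos: [0.4278, 0.175, 0.1972]
force: [1.1, 0.3, -0.3]
width: 0.037
grasp_force: 0.0
R [198, 131, 105, 103, 7387]
((427.66082763671875, 156.24163818359375), (108.18589782714844, 111.06819915771484), 7.851039409637451)
G [174, 0, 105, 94, 8756]Traceback (most recent call last):
  File "<stdin>", line 5, in <module>
  File "h.py", line 17, in onz
    C,d=ray(n,u,v,o); return C+d*(z-C[2])/d[2]
        ~~~^^^^^^^^^
  File "h.py", line 13, in ray
    K,k1,Rc,C=cam(n,o)
              ~~~^^^^^
  File "h.py", line 5, in cam
    c=calibration(n); K=np.array(c["mtx"]); k1=c["k1"]
ValueError: time passes only in moves, steps and waits
```

View pics/box1.png

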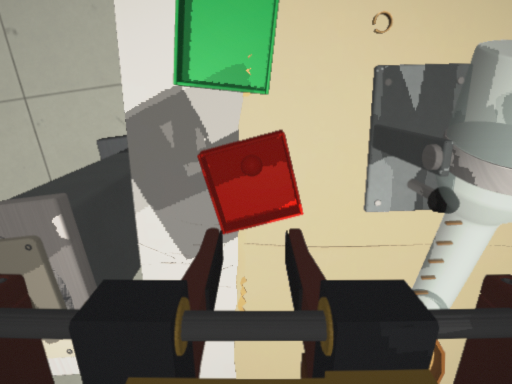

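The red pellet lies in the red box at (252,165); the box is undisturbed. I cache the calibration and return to the tray.

```bash
sed -i 's/^def cam(/import functools\ncalibration=functools.lru_cache(None)(calibration)\ndef cam(/' h.py
python3 -m crank '[-36,20,0,0,0,0,0.6,-72,40,0,0,0,0,0.6,-108,60,0,0,0,0,0.6,-144,80,0,0,0,0,0.6,-180,100,0,0,0,0,0.6,-216,120,0,0,0,0,0.6,-252,140,0,0,0,0,0.6,-288,160,0,0,0,0,0.6,-324,180,0,0,0,0,0.6,-354,196,0,0,0,0,0.6]' 12 | egrep 'clock|eef|width|force: \['
python3 -m crank '[0,0,0,0,0,0,0.6,0,0,0,0,0,0,0.6]' >/dev/null; python3 pw.py
```

```text
clock: 32.07
eef_pos: [0.5802, -0.2018, 0.2017]
force: [0.7, 0.4, 0.4]
width: 0.0526
32.2333 [ 0.57961274 -0.20043995  0.20169595]
R 365 22 21 [194.5 142. ] [ 0.5121 -0.1609  0.02  ] shift [ 29.6 -70.4 202.5]
R 345 21 21 [281. 159.] [ 0.6148 -0.1947  0.02  ] shift [  8.4  35.7 202. ]
G 349 21 21 [277. 136.] [ 0.6127 -0.1659  0.02  ] shift [ 36.7  30.1 202. ]
G 318 21 20 [273.  179.5] [ 0.6023 -0.2196  0.02  ] shift [-17.9  26.2 202. ]
```

```bash
python3 -m crank '[-18,26,41,0,0,0,0.6,-18,26,82,0,0,0,0.6,-18,26,123,0,0,0,0.6,-18,26,160,0,0,0,0.55,-18,26,187,0,0,0,0.5,-18,26,202,0,0,0,0.5,-18,26,210,0,0,0,0.5,-18,26,213,0,0,0,0.5,-18,26,213,0,0,0,0.2,-18,26,213,0,0,0,0.2]' 12 | egrep 'eef|width|force'
python3 -m crank '[0,0,0,0,0,0,0.2,0,0,0,0,0,0,0.2,0,0,0,0,0,0,0.2,0,0,0,0,0,0,0.2,0,0,-20,0,0,0,0.2,0,0,-60,0,0,0,0.2,0,0,-100,0,0,0,0.2,20,-9,-135,0,0,0,0.2,54,-25,-150,0,0,0,0.2,90,-42,-150,0,0,0,0.2]' 12 | egrep 'eef|width|force'
```

```text
eef_pos: [0.606, -0.2205, -0.006]
force: [-1.4, -0.0, 0.4]
width: 0.034
grasp_force: 0.2
eef_pos: [0.5765, -0.1269, 0.147]
force: [1.7, 0.5, -0.5]
width: 0.0261
grasp_force: 11.9
```

```bash
python3 -m crank '[36,-17,0,0,0,0,0.2,72,-33,0,0,0,0,0.2,108,-50,0,0,0,0,0.2,144,-66,0,0,0,0,0.2,180,-83,0,0,0,0,0.2,216,-100,0,0,0,0,0.2,252,-116,0,0,0,0,0.2,288,-133,0,0,0,0,0.2,324,-150,0,0,0,0,0.2,360,-166,0,0,0,0,0.2]' 12 | egrep 'eef|width|force'
python3 -m crank '[36,-17,10,0,0,0,0.2,70,-32,30,0,0,0,0.2,84,-39,60,0,0,0,0.2,84,-39,95,0,0,0,0.2,84,-39,120,0,0,0,0.2,84,-39,132,0,0,0,0.2,84,-39,137,0,0,0,0.2,84,-39,137,0,0,0,0.2]' 12 | egrep 'clock|eef|width|force'
```

```text
eef_pos: [0.4505, 0.2527, 0.1426]
force: [-0.3, 0.3, 0.1]
width: 0.0261
grasp_force: 11.9
clock: 35.45
eef_pos: [0.4227, 0.3388, 0.0047]
force: [-0.4, 0.3, -0.7]
width: 0.0262
grasp_force: 11.9
```

```bash
python3 -m crank '[0,0,0,0,0,0,0.4,0,0,0,0,0,0,0.42,0,0,0,0,0,0,0.42,0,0,0,0,0,0,0.42,0,0,-30,0,0,0,0.42,0,0,-70,0,0,0,0.42,0,0,-110,0,0,0,0.42,0,0,-150,0,0,0,0.42,-10,5,-190,0,0,0,0.42,-40,17,-200,0,0,0,0.42]' 12 | egrep 'eef|width|force'
python3 -m crank '[-37,16,0,0,0,0,0.6,-75,32,0,0,0,0,0.6,-112,48,0,0,0,0,0.6,-150,64,0,0,0,0,0.6,-187,80,0,0,0,0,0.6,-225,96,0,0,0,0,0.6,-262,112,0,0,0,0,0.6,-300,128,0,0,0,0,0.6,-337,144,0,0,0,0,0.6,-374,160,0,0,0,0,0.6]' 12 | egrep 'clock|eef'
python3 -m crank '[-37,16,0,0,0,0,0.6,-75,32,0,0,0,0,0.6,-102,44,0,0,0,0,0.6,-102,44,0,0,0,0,0.6,-102,44,0,0,0,0,0.6]' >/dev/null; python3 pw.py
```

```text
eef_pos: [0.438, 0.3014, 0.2125]
force: [1.8, 0.5, -0.2]
width: 0.0369
grasp_force: 0.0
clock: 37.12
eef_pos: [0.5497, -0.0951, 0.206]
37.5333 [ 0.58088393 -0.20076409  0.20536699]
R 364 22 21 [192.5 141. ] [ 0.5113 -0.1604  0.02  ] shift [ 30.3 -73.3 205.3]
R 327 20 20 [279.5 157.5] [ 0.6156 -0.194   0.02  ] shift [  9.5  34.2 205.2]
G 341 20 21 [275.5 135. ] [ 0.6134 -0.1656  0.02  ] shift [ 37.4  28.7 205.2]
```

```bash
python3 -m crank '[9,33,41,0,0,0,0.6,9,33,82,0,0,0,0.6,9,33,123,0,0,0,0.6,9,33,160,0,0,0,0.55,9,33,188,0,0,0,0.5,9,33,204,0,0,0,0.5,9,33,213,0,0,0,0.5,9,33,216,0,0,0,0.5,9,33,216,0,0,0,0.2,9,33,216,0,0,0,0.2]' 12 | egrep 'eef|width|force'
python3 -m crank '[0,0,0,0,0,0,0.2,0,0,0,0,0,0,0.2,0,0,0,0,0,0,0.2,0,0,0,0,0,0,0.2,0,0,-20,0,0,0,0.2,0,0,-60,0,0,0,0.2,0,0,-100,0,0,0,0.2,0,-20,-135,0,0,0,0.2,20,-50,-150,0,0,0,0.2,50,-70,-150,0,0,0,0.2]' 12 | egrep 'eef|width|force'
```

```text
eef_pos: [0.616, -0.1941, -0.0092]
force: [-0.1, 0.0, 0.3]
width: 0.0341
grasp_force: 0.0
eef_pos: [0.5522, -0.1383, 0.1435]
force: [0.9, 0.1, -0.7]
width: 0.0275
grasp_force: 12.0
```

```bash
python3 -m crank '[36,-20,0,0,0,0,0.2,72,-40,0,0,0,0,0.2,108,-60,0,0,0,0,0.2,144,-80,0,0,0,0,0.2,180,-100,0,0,0,0,0.2,216,-120,10,0,0,0,0.2,245,-138,30,0,0,0,0.2,257,-140,60,0,0,0,0.2,257,-140,95,0,0,0,0.2,257,-140,120,0,0,0,0.2]' 12 | egrep 'eef|width|force'
python3 -m crank '[0,0,12,0,0,0,0.2,0,0,15,0,0,0,0.2,0,0,15,0,0,0,0.2]' 12 | egrep 'clock|eef|width|force'
```

```text
eef_pos: [0.4421, 0.1364, 0.0178]
force: [0.4, -0.7, -1.0]
width: 0.0272
grasp_force: 12.0
clock: 40.33
eef_pos: [0.4422, 0.1352, 0.0036]
force: [0.3, 0.5, -0.7]
width: 0.0271
grasp_force: 12.0
```

```bash
python3 -m crank '[0,0,0,0,0,0,0.4,0,0,0,0,0,0,0.42,0,0,0,0,0,0,0.42,0,0,0,0,0,0,0.42,0,0,-30,0,0,0,0.42,0,0,-70,0,0,0,0.42,0,0,-110,0,0,0,0.42,0,0,-150,0,0,0,0.42,-10,5,-190,0,0,0,0.42,-40,17,-200,0,0,0,0.42]' 12 | egrep 'eef|width|force'
python3 -m crank '[-35,20,0,0,0,0,0.6,-70,41,0,0,0,0,0.6,-106,62,0,0,0,0,0.6,-142,83,0,0,0,0,0.6,-177,104,0,0,0,0,0.6,-212,125,0,0,0,0,0.6,-245,146,0,0,0,0,0.6,-266,159,0,0,0,0,0.6,-266,159,0,0,0,0,0.6,-266,159,0,0,0,0,0.6]' 12 | egrep 'clock|eef'
python3 pw.py
```

```text
eef_pos: [0.4579, 0.0958, 0.2108]
force: [0.9, 0.2, -0.3]
width: 0.0365
grasp_force: 0.0
clock: 42.0
eef_pos: [0.5811, -0.1904, 0.2042]
42.0 [ 0.58108545 -0.1904471   0.20419933]
R 354 21 21 [194. 149.] [ 0.5118 -0.1599  0.02  ] shift [ 20.8 -71.8 204.2]
G 337 21 20 [276.  143.5] [ 0.613  -0.1655  0.02  ] shift [ 27.4  29.4 204.1]
```

```bash
python3 -m crank '[27,29,41,0,0,0,0.6,27,29,82,0,0,0,0.6,27,29,123,0,0,0,0.6,27,29,160,0,0,0,0.55,27,29,188,0,0,0,0.5,27,29,204,0,0,0,0.5,27,29,212,0,0,0,0.5,27,29,215,0,0,0,0.5,27,29,215,0,0,0,0.2,27,29,215,0,0,0,0.2]' 12 | egrep 'eef|width|force'
python3 -m crank '[0,0,0,0,0,0,0.2,0,0,0,0,0,0,0.2,0,0,0,0,0,0,0.2,0,0,0,0,0,0,0.2,0,0,-20,0,0,0,0.2,0,0,-60,0,0,0,0.2,0,0,-100,0,0,0,0.2,0,-20,-135,0,0,0,0.2,18,-50,-150,0,0,0,0.2,48,-75,-150,0,0,0,0.2]' 12 | egrep 'eef|width|force'
```

```text
eef_pos: [0.6143, -0.1658, -0.0092]
force: [1.1, 0.5, 0.5]
width: 0.0339
grasp_force: 0.0
eef_pos: [0.5461, -0.1113, 0.1436]
force: [0.4, 1.3, -0.6]
width: 0.0268
grasp_force: 12.0
```

```bash
python3 -m crank '[37,-16,0,0,0,0,0.2,74,-32,0,0,0,0,0.2,111,-49,0,0,0,0,0.2,148,-66,0,0,0,0,0.2,185,-82,0,0,0,0,0.2,222,-98,0,0,0,0,0.2,259,-115,0,0,0,0,0.2,296,-132,0,0,0,0,0.2,333,-148,0,0,0,0,0.2,370,-164,10,0,0,0,0.2]' 12 | egrep 'eef|width|force'
python3 -m crank '[20,-9,20,0,0,0,0.2,20,-9,55,0,0,0,0.2,20,-9,90,0,0,0,0.2,20,-9,115,0,0,0,0.2,20,-9,125,0,0,0,0.2,20,-9,125,0,0,0,0.2]' 12 | egrep 'clock|eef|width|force'
```

```text
eef_pos: [0.4257, 0.2799, 0.1309]
force: [0.8, -0.0, 0.3]
width: 0.0271
grasp_force: 12.0
clock: 45.05
eef_pos: [0.4175, 0.2973, 0.0023]
force: [-0.0, 0.0, 0.1]
width: 0.0273
grasp_force: 12.0
```

```bash
python3 -m crank '[0,0,0,0,0,0,0.4,0,0,0,0,0,0,0.42,0,0,0,0,0,0,0.42,0,0,0,0,0,0,0.42,0,0,-30,0,0,0,0.42,0,0,-70,0,0,0,0.42,0,0,-110,0,0,0,0.42,0,0,-150,0,0,0,0.42,-10,3,-190,0,0,0,0.42,-40,13,-200,0,0,0,0.42]' 12 | egrep 'eef|width|force'
python3 -m crank '[-37,12,0,0,0,0.12,0.6,-75,25,0,0,0,0.24,0.6,-112,37,0,0,0,0.36,0.6,-150,50,0,0,0,0.48,0.6,-187,62,0,0,0,0.6,0.6,-225,75,0,0,0,0.72,0.6,-262,87,0,0,0,0.84,0.6,-300,100,0,0,0,0.96,0.6,-337,112,0,0,0,1.08,0.6,-374,125,0,0,0,1.2,0.6]' 12 | egrep 'clock|eef'
python3 -m crank '[0,0,0,0,0,0.12,0.6,0,0,0,0,0,0.24,0.6,0,0,0,0,0,0.37,0.6,0,0,0,0,0,0.37,0.6,0,0,0,0,0,0.37,0.6]' >/dev/null; python3 pw.py;  python3 -c "
from h import *;o=sensors.observe();print(o['joints'],R.from_quat(o['tool_rot']).as_matrix().round(2).tolist())"
```

```text
eef_pos: [0.4304, 0.2607, 0.2115]
force: [1.5, 0.3, 0.6]
width: 0.0369
grasp_force: 0.0
clock: 46.72
eef_pos: [0.5069, -0.1313, 0.2053]
47.1333 [ 0.50687936 -0.12923149  0.20486748]
R 337 20 21 [278.5 160. ] [ 0.5121 -0.1612  0.02  ] shift [  8.6  31.3 204.8]
[-2.72120082e-01  2.61424997e-01  1.84616196e+00 -3.82580479e-06
  1.03304212e+00  1.41304277e+00] [[0.99, -0.11, 0.0], [-0.11, -0.99, -0.0], [0.0, 0.0, -1.0]]
```

```bash
python3 -m crank '[14,31,41,0,0,0,0.42,14,31,82,0,0,0,0.42,14,31,123,0,0,0,0.42,14,31,160,0,0,0,0.42,14,31,185,0,0,0,0.42,14,31,198,0,0,0,0.42,14,31,206,0,0,0,0.42,14,31,212,0,0,0,0.42,14,31,215,0,0,0,0.42,14,31,215,0,0,0,0.2]' 12 | egrep 'eef|width|force'
python3 -m crank '[0,0,0,0,0,0,0.2,0,0,0,0,0,0,0.2,0,0,0,0,0,0,0.2,0,0,-20,0,0,0,0.2,0,0,-60,0,0,0,0.2,0,0,-100,0,0,0,0.2,0,0,-140,0,0,0,0.2,0,0,-150,0,0,0,0.2]' 12 | egrep 'eef|width|force'
```

```text
eef_pos: [0.5176, -0.1616, -0.0104]
force: [-0.4, 0.1, 0.3]
width: 0.0329
grasp_force: 0.0
eef_pos: [0.5205, -0.1627, 0.1456]
force: [0.7, -0.4, 0.4]
width: 0.0271
grasp_force: 12.0
```

```bash
python3 -m crank '[-17,-36,0,0,0,0,0.2,-34,-72,0,0,0,0,0.2,-51,-108,0,0,0,0,0.2,-68,-144,0,0,0,0,0.2,-85,-180,0,0,0,0,0.2,-102,-216,0,0,0,0,0.2,-119,-252,10,0,0,0,0.2,-134,-285,25,0,0,0,0.2,-139,-296,50,0,0,0,0.2,-139,-296,60,0,0,0,0.2]' 12 | egrep 'eef|width|force'
python3 -m crank '[0,0,30,0,0,0,0.2,0,0,55,0,0,0,0.2,0,0,67,0,0,0,0.2,0,0,72,0,0,0,0.2,0,0,72,0,0,0,0.2]' 12 | egrep 'clock|eef|width|force'
```

```text
eef_pos: [0.412, 0.1507, 0.0776]
force: [0.0, -0.2, -0.6]
width: 0.0273
grasp_force: 12.0
clock: 49.93
eef_pos: [0.4135, 0.1478, 0.0063]
force: [0.3, -0.7, 0.1]
width: 0.0271
grasp_force: 12.0
```

Force is clean, so I release and retreat toward the tray side, clear of everything.

```bash
python3 -m crank '[0,0,0,0,0,0,0.35,0,0,0,0,0,0,0.4,0,0,0,0,0,0,0.4,0,0,0,0,0,0,0.4,0,0,-30,0,0,0,0.4,0,0,-70,0,0,0,0.4,0,0,-110,0,0,0,0.4,0,0,-150,0,0,0,0.4,0,30,-190,0,0,0,0.4,0,60,-200,0,0,0,0.4]' 12 | egrep 'eef|width|force'
python3 -m crank '[-20,40,-30,0,0,0,0.4,-20,80,-40,0,0,0,0.4,-20,120,-40,0,0,0,0.4,-20,160,-40,0,0,0,0.4,-20,200,-40,0,0,0,0.4,-20,240,-40,0,0,0,0.4,-20,240,-40,0,0,0,0.4,-20,240,-40,0,0,0,0.4]' | egrep 'clock|eef'
python3 - <<'E'
from h import *
for n in("top","side"):
    im,o=snap(n,n+"_end.png"); h=cv2.cvtColor(im,cv2.COLOR_RGB2HSV); H,S,V=[h[:,:,i].astype(int) for i in range(3)]
    for c,m in(("R",((H<6)|(H>174))&(S>150)&(V>60)),("G",(H>48)&(H<85)&(S>110)&(V>35))):
        k,l,st,ce=cv2.connectedComponentsWithStats(m.astype(np.uint8)); print(n,c,[(int(st[i][4]),ce[i].round(1).tolist(),onz(n,*ce[i],.034)[:2].round(3).tolist()) for i in range(1,k) if st[i][4]>10])
im=cv2.imread("pics/side_end.png"); a=cv2.imread("pics/side0.png"); 
# box regions: local darker/brighter texture -> circles
w=cv2.imread("pics/top_end.png")
for nm,(x,y) in(("red",(.428,.154)),("green",(.42,.32))):
    p=proj("side",[x,y,.018]).astype(int); g=cv2.cvtColor(im,cv2.COLOR_BGR2HSV)[p[1]-14:p[1]+14:2,p[0]-24:p[0]+24:2,2]; print(nm,p); print("\n".join(" ".join("%3d"%v for v in r) for r in g))
E
```

```text
eef_pos: [0.4094, 0.0904, 0.212]
force: [2.4, 0.7, -0.4]
width: 0.0352
grasp_force: 0.0
clock: 51.43
eef_pos: [0.3582, -0.1487, 0.2476]
top R [(511, [241.8, 230.1], [0.428, 0.15])]
top G [(463, [143.4, 219.2], [0.469, 0.593]), (456, [203.6, 231.7], [0.418, 0.321])]
side R [(816, [284.5, 241.2], [0.418, 0.181]), (117, [118.7, 248.0], [0.88, 0.449])]
side G [(844, [266.5, 266.7], [0.407, 0.341]), (1536, [198.1, 318.6], [0.461, 0.62])]
red [284 240]
240 240 240 241 241 241 241 240 225 227 235 240 239 239 240 239 239 238 240 239 239 240 240 240
240 240 240 240 241 241 242 183 170 238 243 203 227 244 240 241 240 240 239 240 240 240 239 240
240 241 240 240 240 241 245 129 127 128 127 124 139 150 143 192 239 216 238 240 241 241 240 238
241 241 241 240 240 245 162 130 128 127 130 135 129 129 128 127 127 126 131 138 138 163 229 188
240 241 240 242 242 225 143 129 137 132 190 249 251 139 130 130 129 130 130 131 128 184 155 150
240 241 241 241 243 147 146 249 248 225 199 237 241 192 125 132 128 128 129 126 134 219 144 150
241 241 240 242 184 143 187 247 246 231 138 177 186 202 228 247 247 159 1
[... 1354 characters left out ...]
 106  82  85  85  84 121 162
 94 153 126 102 105 145 183 188 180 160 194 192 113  79  84  90 186 187 176 105  90 144 115  99
 82  87 100 183 169 184 186 187 120 145 182 185 153 100 100 159 184 184 186 181 180 109 102  98
 81  85  86  86  91 159 185 188 106 113 135 137 129 187 183 186 186 185 192 171 101  99 100  99
 83  85  88  90  85  81  95 138 127  96  90  88 136 186 185 183 188 184 116  98 100 100 105 110
130  87  86  88  85  87  89  84  91 128 150 108 162 190 184 181 193 112 101 104 102 105 129 236
245 242 130  89  83  81  87  88  87  83  86 116 174 186 192 170 102 102 101  99  93 164 247 245
240 240 243 244 140  87  86  89  86  86  88  86  84 103 118 100 101 104 100 126 173 247 244 244
```

```bash
python3 -c "
from plant import arm; print(arm.close_job())"
```

```text
the job is handed in; nothing more can be done
None
```

The job is handed in: all five pellets were tapped out into the catch tray and sorted, three red into the red box and two green into the green box, both boxes standing in place. I had pulled the tray out from under the mouth to reach the pellets and left it there.

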